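Swap the mitre gauge for the square and hold the case panel square

TASK

The wrong gauge is standing in the case: swap it with the one in the wooden tray, so that the mitre gauge stands upright and flat on the floor of the tray and the square takes its place on the base plate. Then, at the middle of the panel, press the square into the corner, foot flat on the plate and upright face flat against the sprung rear panel, until the panel stands square to the plate, and finish while still gripping it and pushing it firmly both down on the plate and against the panel: do not let go. Leave the other things on the bench where they are.

Things in the scene. Friction and masses are not known exactly. Their poses are not given: they have to be found in the camera images.
- square_grip (a point): The square, loose bare steel, 0.35 kg, starts in the tray. Foot 110 (x) x 30 (y) x 20 high; upright blade 12 thick at its +x end, flush, to 75 high. Grip block 26 (x) x 22 (y) on the foot, 20 to 64 high: pinch its 22 from above. This point is in the grip block, 46 above the underside; the outer upright face is 65 from it along +x, the foot's middle 10 along +x. z up.
- mitre_grip (a point): The mitre gauge, loose, 0.33 kg, starts standing on the case's plate. Same steel, foot and grip block as the square, but its blade slopes back at 45 degrees from the +x end over the foot, to 60 high. This point is in the grip block, 46 above the underside; the foot's middle is 10 from it along +x (towards the blade's end). z up.
- corner (a point): Middle of the inside corner of the aluminium case: on top of the fixed base plate (8 thick, 180 by 130), at the foot of the rear panel's inner face. x points level out through the panel, y along the corner, z up. The plate reaches 160 from here towards -x and 65 to either side. Panel 4 thick, 120 wide, its top 75 above the plate.
- panel (a joint): Lean of the rear panel about the corner line, rad: 0 is square to the plate, positive leans inward over the plate. A spring leans it in to about 0.13 rad; pushing it up to 0 takes about 3 N at its top edge, and it springs back when let go.
- tray_floor (a point): The parking tray, wood, fixed: outside 150 (x) by 70 (y), walls 4 thick and 14 high above the bench. This point is the middle of its inner floor (142 by 62), 4 above the bench. x along its length, z up.
- mat_mid (a point): Middle of a green work mat printed flat on the bench (no thickness to speak of), 200 (x) by 190 (y): a clear space for putting a thing down for a while.
- spool: Bystander: metal solder spool, 56 across, 46 high; origin under its centre.
- cleaner: Bystander: brass tip-cleaner cup, 64 across, 50 high; origin under its centre.
- flux: Bystander: small clear jar, 44 across, 42 high; origin under its centre.
- driver: Bystander: screwdriver lying flat, 170 long along its x; origin under its middle.
- meter: Bystander: grey hand meter lying flat, 140 (x) by 75 by 34 high; origin under its centre.
- parts: Bystander: black parts box, 80 by 120 by 25 high; origin under its centre.
- cup: Bystander: dark steel cup, 68 across, 85 high; origin under its centre.
- bottle: Bystander: white bottle, 40 across, 110 high; origin under its centre.
There are look-alikes about, which are no part of the job. Of the things like the part that bears tray_floor, leave any that is blue, purple or white; of the rest the larger one is meant.

How it is judged (in metres and radians):
On the way:
1. the mitre gauge stands on the tray's floor, let go (x of mitre_grip in the frame of tray_floor between -0.035 and 0.035 m and y of mitre_grip in the frame of tray_floor between -0.018 and 0.018 m and z of mitre_grip in the frame of tray_floor between 0.035 and 0.052 m and angle between mitre_grip's own z axis and vertical below 0.06 rad and contact force between mitre and the fingers below 0.1 N and linear speed of mitre below 0.02 m/s), for 0.2 s.
At the end, for the whole second after the job is handed in: Mitre gauge upright on the tray floor, let go. Square gripped, flat on the plate (tilt < 2 deg, > 1 N), within 4 deg of the corner and 25 mm of the panel's middle, pressing the panel with > 3 N; panel within 1.3 deg of square, all held for the last second (all of step 1 and value of joint panel between -0.03 and 0.022 rad and angle between square_grip's own z axis and vertical below 0.035 rad and angle between the x axis of square_grip and the x axis of corner, either way round below 0.07 rad and x of square_grip in the frame of corner between -0.07 and -0.058 m and y of square_grip in the frame of corner between -0.025 and 0.025 m and z of square_grip in the frame of corner between 0.04 and 0.05 m and contact force between square and panel above 3 N and contact force between square and case_c0 above 1 N and contact force between square and the fingers above 2 N and linear speed of square below 0.01 m/s); the arm keeps its last pose, push and grip.
It fails at once if a bystander was moved more than 30 mm (distance of any of spool, cleaner, flux, driver, meter, parts, cup, bottle from where it was at the start of the episode above 0.03 m).
It also fails if it takes over 69 s, if anything falls off the work surface, if the arm or the gripper's body presses on something with over 40 N, if the wrist force passes 120 N, or if a joint passes its speed limit or range.

ROBOT

A 6-joint arm with a two-finger parallel gripper is mounted at the origin on the work surface. World frame = base frame: x ahead of the robot, y to its left, z up, the work surface at z = 0. Lengths are in mm, angles in degrees, forces in N, time in s.
With the tool pointing down it reaches from about 325 to 775 mm from the base axis. Payload 5.5 kg.
Tool frame: the origin (TCP) lies at the very end of the fingers, on their centre line; the grasp point (between the pads) lies 19 mm behind it; x points along the fingers, y is the direction in which the jaws open and shut, and the axes are right-handed (so a half turn about x gives the same grasp; the last joint's range is limited). The gripper opens to 88 mm and grips with 3 to 60 N. Pads are 20 mm wide; open, the fingers measure 115 mm over their backs; the gripper's body (75 mm by 178 mm) begins 61 mm behind the grasp point.
Start: joints at [-67.936, 5.22, 70.514, -0, 104.267, -3.249], TCP at [256.542, -542.404, 185.831] pointing down, gripper open.
Joint ranges: [-164.24, 164.24], [-49.07, 125.15], [9.68, 141.18], [-86.29, 266.29], [3.28, 154.24], [-151.56, 151.56]. Speed limits (degrees/s): [147.25, 147.25, 172.46, 180, 180, 180].

INTERFACE

Orientations are given as [roll, pitch, yaw] about the fixed x, y, z axes, in that order (R = Rz(yaw) Ry(pitch) Rx(roll)).
In Python, from plant import manip gives the robot as it stands.
- The arm moves only by the tool play_rows, never from a script. Its argument "increments" is one flat list of numbers, 5 for each row, row after row: the shift along the world's x, y, z in cm, then the turn about the world's z in degrees, then the gripper's target within -1 to 1 (fully open at 1, half-way at 0, shut at -1). In form: [x, y, z, turn, jaw, x, y, z, turn, jaw, ...]. A call has 1 to 12 rows; each row shifts and turns the pose as measured when the row begins; what a row does not reach is not made up. A row lasts 1/10 s, in which the tool goes at most 50 mm and 8.59 degrees, less where a joint would pass 70% of its speed; a pose out of reach is approached as far as the arm can. A call with a gripper value outside its range is refused whole. The fingers move at their own pace and stop on an object; "grip_force" is the grip in N (left out, the last holds). Time passes only in rows, so rows that do not move let the fingers close. It gives the time, the measured TCP pose, the force and the opening at its end, in the units of the state.
- manip.read_state(): the state, without advancing time (a new reading comes with each control period).
- manip.read_camera(name): name is "scene" or "side" or "wrist"; returns the picture (420x560x3 uint8, red, green, blue); there is no depth.
- manip.camera_info(name): a dict with "intrinsics" (3x3 intrinsics, pixels), "camera_from_world" (4x4, takes a point from world to camera coordinates). Camera axes: x right, y down, z forward; pixel columns grow to the right and rows downward; lengths in mm; the calibration is good to about 2 mm. A picture is of the moment at which its call begins: read the wrist's pose just before it. camera_info takes no time and is no camera call; for the wrist camera it gives the pose at the moment of the call.
- manip.close_job(): hands the job in, once; it reports no verdict.
The state is a dict: "time": time; "joint_positions": joint angles; "qvel": joint speeds; "tau": joint torques, N m; "ee_pos": TCP position; "eef_rot": TCP orientation; "contact_force": force on the tool from outside, world axes, zero at the start; "ft_torque": the same for the moment, N m; "gripper_width": finger opening in mm.
Only numpy, scipy, OpenCV 4.12 (cv2) and the standard library are available. Lean on these libraries where they do the work, as an engineer would, in place of code of your own. Each camera call takes 0.05 s, during which the arm holds its last target.

## Working session

There is one attempt and no reset: what is moved stays moved. The work goes in short steps, Python scripts to look and compute and a tool call to move; the robot and the scene stay as the last step left them, time stands still between calls to the robot, and variables do not carry over. Pictures are saved under pics/ and viewed, and the job is handed in when it is done.

Besides the shell and the picture viewer there is one more tool, called in YAML: its name, and indented under it one key for each argument. play_rows: Moves the arm, as the interface text tells. Its arguments: {"type":"object","properties":{"increments":{"type":"array","items":{"type":"number"}},"grip_force":{"type":"number"}},"required":["increments"]}

```bash
ls; mkdir -p pics
python3 - <<'E'
from plant import manip
import cv2, numpy as np
s=manip.read_state(); print(s)
for n in ["scene","side","wrist"]:
    i=manip.camera_info(n); print(n, np.round(i["intrinsics"],1).tolist(), np.round(i["camera_from_world"],3).tolist())
    im=manip.read_camera(n); cv2.imwrite(f"pics/{n}0.png",im[:,:,::-1])
E
```

```text
pics
{'time': 0.0, 'joint_positions': array([-6.79370670e+01,  5.26261126e+00,  7.05852073e+01, -4.52098337e-04,
        1.04266938e+02, -3.24922237e+00]), 'qvel': array([-0.11787315, -0.00545336,  0.05846929,  0.03630908, -0.02677544,
        0.04342482]), 'tau': array([-1.86777766e-04, -4.46459341e+01, -4.06443250e+01,  6.98270230e-02,
        2.94366851e-02, -1.41880164e-04]), 'ee_pos': array([ 256.37265728, -542.03536157,  184.67936727]), 'eef_rot': array([-93.03035068,  89.88524221, 112.28169367]), 'contact_force': array([-0.12473637, -0.02683621, -0.39435872]), 'ft_torque': array([-0.00772725, -0.00758781, -0.02209421]), 'gripper_width': 87.98880127798631}
scene [[403.3, 0.0, 275.0], [0.0, 403.3, 204.3], [0.0, 0.0, 1.0]] [[-0.105, 0.995, -0.004, 73.655], [0.842, 0.087, -0.532, -364.309], [-0.529, -0.059, -0.847, 1387.916], [0.0, 0.0, 0.0, 1.0]]
side [[387.8, 0.0, 278.3], [0.0, 387.8, 213.9], [0.0, 0.0, 1.0]] [[-0.886, -0.463, -0.013, 404.003], [-0.282, 0.562, -0.777, 185.058], [0.367, -0.686, -0.629, 964.411], [0.0, 0.0, 0.0, 1.0]]
wrist [[346.2, 0.0, 273.3], [0.0, 346.2, 207.1], [0.0, 0.0, 1.0]] [[0.427, -0.904, -0.002, -599.904], [-0.865, -0.409, 0.29, -34.96], [-0.263, -0.122, -0.957, 391.826], [0.0, 0.0, 0.0, 1.0]]
```

View pics/scene0.png

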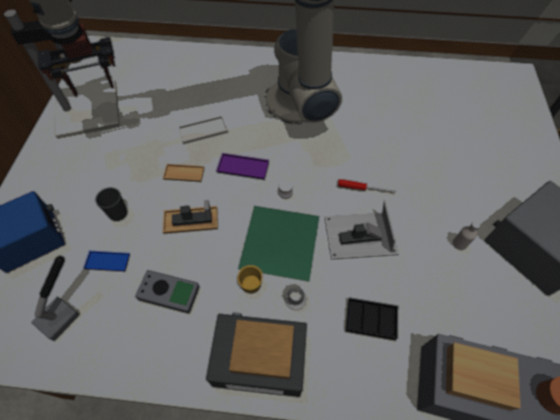

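View pics/side0.png

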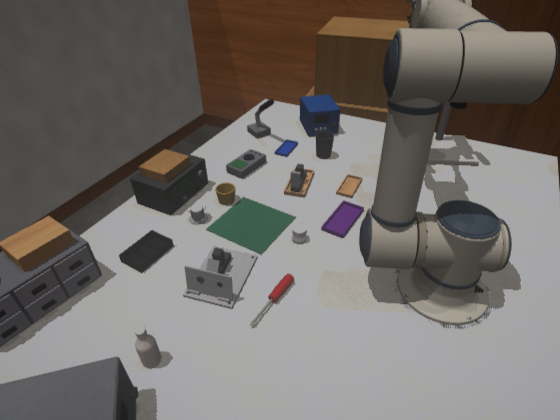

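View pics/wrist0.png

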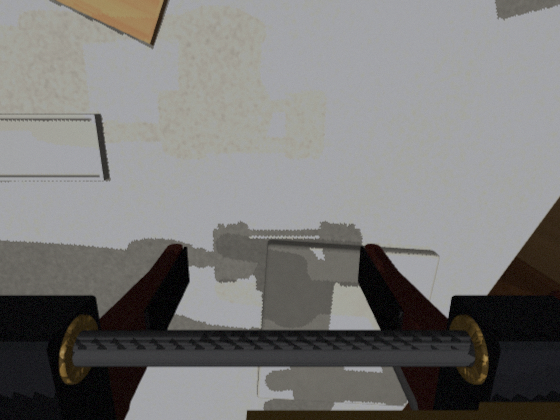

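Run:
```python
import cv2, numpy as np
a=cv2.imread("pics/scene0.png"); b=cv2.imread("pics/side0.png")
f=lambda im,x,y,w,h,k:cv2.resize(im[y:y+h,x:x+w],(w*k,h*k),interpolation=cv2.INTER_CUBIC)
A=f(a,145,150,100,90,4);B=f(a,315,190,100,90,4);C=f(b,270,150,100,75,4);D=f(b,180,235,100,75,4)
cv2.imwrite("pics/crop.png",cv2.resize(np.vstack([np.hstack([A,B]),np.hstack([C,D])]),(727,600)))
```

```text
(no output)
```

View pics/crop.png

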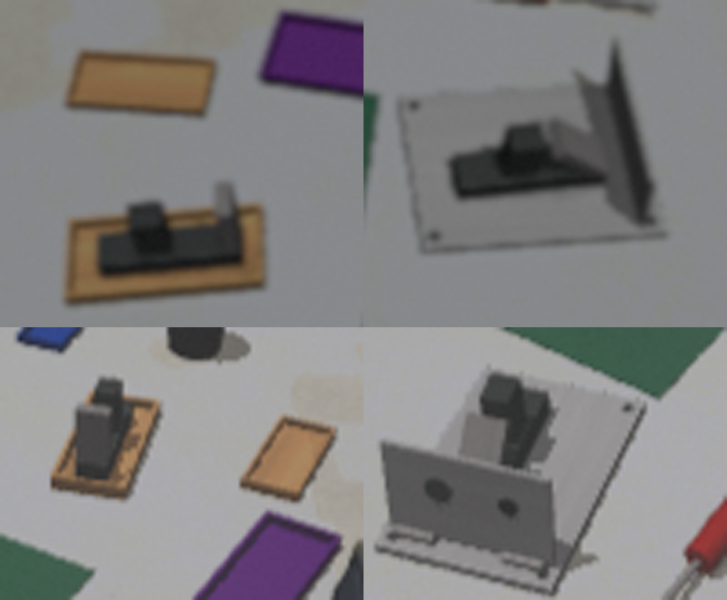

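```bash
cat > h.py <<'E'
import numpy as np, cv2
from plant import manip
def cam(n):
    i=manip.camera_info(n); return np.array(i["intrinsics"]),np.array(i["camera_from_world"])
def ray(K,T,px,z):
    px=np.atleast_2d(np.array(px,float)); d=np.c_[px,np.ones(len(px))]@np.linalg.inv(K).T
    R=T[:3,:3]; c=-R.T@T[:3,3]; d=d@R
    return c+d*((z-c[2])/d[:,2])[:,None]
def proj(K,T,P):
    P=np.atleast_2d(P); q=(P@T[:3,:3].T+T[:3,3])@K.T; return q[:,:2]/q[:,2:]
def tool():
    from scipy.spatial.transform import Rotation as R
    s=manip.read_state(); M=R.from_euler('xyz',s['eef_rot'],degrees=True).as_matrix()
    j=M[:,1]; return s, np.degrees(np.arctan2(j[1],j[0])), M
def snap(n,f):
    K,T=cam(n); im=manip.read_camera(n)[:,:,::-1].copy(); cv2.imwrite(f"pics/{f}.png",im); return K,T,im
E
python3 - <<'E'
from h import *
K,T=cam("scene"); im=cv2.imread("pics/scene0.png"); hsv=cv2.cvtColor(im,cv2.COLOR_BGR2HSV)
s,y,M=tool(); print("jaw yaw",y, M.round(2).tolist())
def rect(mask,z,win):
    x0,y0,x1,y1=win; m=np.zeros_like(mask); m[y0:y1,x0:x1]=mask[y0:y1,x0:x1]
    c=max(cv2.findContours(m,cv2.RETR_EXTERNAL,cv2.CHAIN_APPROX_NONE)[0],key=cv2.contourArea).reshape(-1,2)
    p=ray(K,T,c,z)[:,:2].astype(np.float32); r=cv2.minAreaRect(p); print(r, c.min(0),c.max(0))
o=cv2.inRange(hsv,(5,70,60),(25,255,255))
for w in [(150,160,215,185),(150,200,230,240)]: rect(o,10,w)
g=cv2.inRange(hsv,(60,80,30),(90,255,255)); rect(g,0,(230,190,330,290))
dark=cv2.inRange(im,(0,0,0),(75,75,75))
for w in [(150,195,230,240),(330,215,382,250)]:
    rect(dark,20,w)
# plate corners by eye
print(ray(K,T,[(326,216.5),(331.5,258),(398,255)],8).round(0))
# block tops by eye (crop scale)
sc=727/800*4
for (u,v),(x0,y0),off,z in [((148,210),(145,150),0,68),((527,133),(315,190),363.5,72)]:
    k=600/660*4
    print(ray(K,T,[((u-off)/sc+x0,v/k+y0)],z).round(0))
K,T=cam("side")
E
```

```text
jaw yaw -64.6893772018391 [[-0.0, 0.43, -0.9], [0.0, -0.9, -0.43], [-1.0, -0.0, -0.0]]
((356.1775207519531, -312.7109375), (55.894474029541016, 114.52798461914062), 1.2209514379501343) [164 164] [203 180]
((513.982666015625, -257.6437072753906), (72.3316650390625, 148.87828063964844), 11.640494346618652) [163 206] [217 232]
((551.525146484375, -3.0470962524414062), (183.2614288330078, 193.1457061767578), 85.16732025146484) [239 207] [317 279]
((505.0663757324219, -253.60833740234375), (60.51179885864258, 107.61298370361328), 11.392929077148438) [172 206] [211 225]
((516.090087890625, 207.014404296875), (55.288795471191406, 113.38087463378906), 12.18746280670166) [339 224] [381 244]
[[466. 118.   8.]
 [591. 138.   8.]
 [564. 312.   8.]]
[[ 513. -259.   68.]]
[[525. 201.  72.]]
```

play_rows:
  increments: [2.2,2.4,0.5,6.4,1,2.2,2.4,0.5,6.4,1,2.2,2.4,0,6.4,1,2.2,2.4,0,6.4,1,2.2,2.4,0,6.4,1,2.2,2.4,0,6.4,1,2.2,2.4,0,6.4,1,2.2,2.4,0,6.4,1,2.2,2.4,0,6.4,1,2.2,2.4,0,6.4,1,2.2,2.4,0,6.4,1,2.2,2.4,0,6.4,1]

```text
time: 1.35
ee_pos: [524.4, -243.6, 189.3]
eef_rot: [-100.5, 89.4, -175.8]
contact_force: [0.5, -0.7, -0.7]
gripper_width: 87.9
```

Run:
```python
from h import *
s,y,M=tool(); print(s['time'],s['ee_pos'],y,s['joint_positions'].round(0))
K,T,im=snap("wrist","w1"); print(-T[:3,:3].T@T[:3,3], T[2,:3])
```

```text
1.35 [ 524.41171883 -243.5841513   189.27908842] 14.705721791695112 [-28.   2.  73.  -0. 105. -43.]
[ 506.89218289 -167.063586    388.64252283] [ 0.06250626 -0.28027495 -0.95788252]
```

View pics/w1.png

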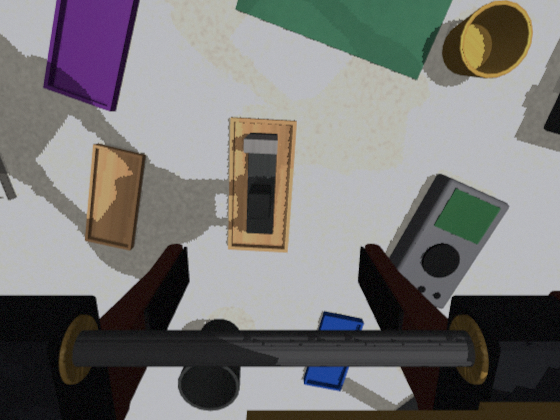

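Run:
```python
from h import *
im=cv2.imread("pics/w1.png"); c=im[100:270,70:320]; cv2.imwrite("pics/w1c.png",cv2.resize(c,(750,510),interpolation=cv2.INTER_CUBIC))
K,T=cam("wrist")
hsv=cv2.cvtColor(im,cv2.COLOR_BGR2HSV); o=cv2.inRange(hsv,(5,70,50),(25,255,255)); o[:, :215]=0;o[:,310:]=0;o[255:]=0;o[:110]=0
q=max(cv2.findContours(o,cv2.RETR_EXTERNAL,cv2.CHAIN_APPROX_NONE)[0],key=cv2.contourArea).reshape(-1,2)
for z in (14,): print(cv2.minAreaRect(ray(K,T,q,z)[:,:2].astype(np.float32)))
print([len(q),q.min(0),q.max(0)])
```

```text
((514.6113891601562, -254.56808471679688), (70.15364837646484, 149.61767578125), 12.093321800231934)
[383, array([228, 117], dtype=int32), array([296, 251], dtype=int32)]
```

View pics/w1c.png

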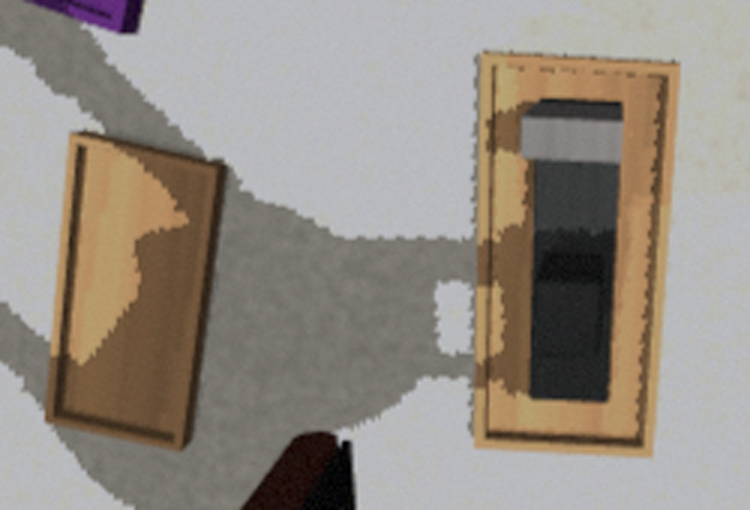

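Run:
```python
from h import *
K,T=cam("wrist")
f=lambda L:[(u/3+70,v/3+100) for u,v in L]
b=ray(K,T,f([(521,117),(622,119),(622,163),(521,160)]),79)[:,:2]; print(b.round(1), b.mean(0))
k=ray(K,T,f([(538,281),(602,282),(604,353),(536,354)]),68)[:,:2]; print(k.round(1), k.mean(0))
e=ray(K,T,f([(530,400),(608,402)]),24)[:,:2]; print(e.round(1),e.mean(0))
d=b.mean(0)-e.mean(0); print(np.hypot(*d), np.degrees(np.arctan2(d[1],d[0])), "grip from ends", e.mean(0)+d/np.hypot(*d)*45, b.mean(0)-d/np.hypot(*d)*59)
```

```text
[[ 488.4 -199.7]
 [ 517.2 -192.4]
 [ 520.6 -204.8]
 [ 491.5 -211.9]] [ 504.44142745 -202.21070093]
[[ 505.3 -249.5]
 [ 525.  -244.4]
 [ 531.8 -267.2]
 [ 510.6 -273.4]] [ 518.19095972 -258.6189316 ]
[[ 513.2 -306.6]
 [ 541.5 -299.6]] [ 527.35407687 -303.13930604]
103.49672860440658 102.7904085818967 grip from ends [ 517.3917405  -259.25591676] [ 517.50315736 -259.7467002 ]
```

play_rows:
  increments: [-0.35,-0.8,-1,-0.6,1,-0.35,-0.8,-2,-0.6,1,0,0,-2.5,0,1,0,0,-2.5,0,1,0,0,-1,0,1,0,0,0,0,1]

```text
time: 2.0
ee_pos: [516.4, -258.9, 91.6]
eef_rot: [-113.3, 89.3, 170.3]
contact_force: [-0.9, -0.5, -0.3]
gripper_width: 87.8
```

Run:
```python
from h import *
s,y,M=tool(); print(s['time'],s['ee_pos'],y,M[:,0])
```

```text
2.0 [ 516.38584966 -258.87704964   91.60526682] 13.610746413195324 [-0.01249581  0.00212567 -0.99991966]
```

play_rows:
  increments: [0.1,-0.05,-2,0,1,0,0,-2,0,1,0,0,-1.5,0,1,0,0,-0.5,0,1,0,0,0,0,1]

```text
time: 2.5
ee_pos: [517.7, -263.1, 34.3]
eef_rot: [-91.3, 89.6, -168.0]
contact_force: [-1.0, -0.1, -0.6]
gripper_width: 88.1
```

play_rows:
  increments: [0,0.35,-0.2,0,1,0,0,0,0,1]

```text
time: 2.7
ee_pos: [518.4, -259.9, 34.2]
eef_rot: [-75.6, 89.7, -152.3]
contact_force: [-1.4, 0.3, 0.5]
gripper_width: 87.9
```

Run:
```python
from h import *
s,y,M=tool(); print(s['time'],s['ee_pos'],y,M[:,0])
K,T,im=snap("wrist","w2")
```

```text
2.7 [ 518.42385354 -259.92142759   34.1716191 ] 13.265148012098754 [-0.00518097 -0.00272    -0.99998288]
```

View pics/w2.png

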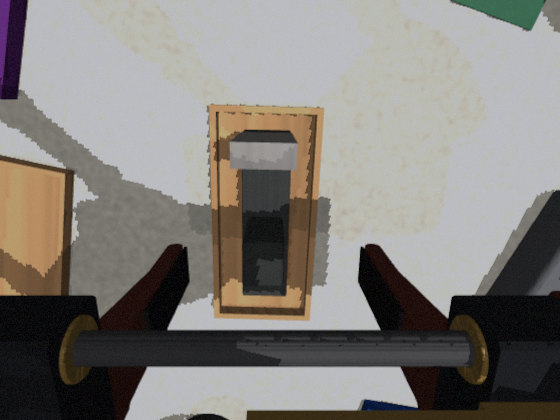

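Run:
```python
from h import *
K,T=cam("wrist"); s=manip.read_state()
print(proj(K,T,[s['ee_pos'],s['ee_pos']+[0,0,19],[517.5,-259.5,68]]))
```

```text
[[272.82446397 236.21197759]
 [272.56698709 248.71375965]
 [270.53239557 258.14294604]]
```

play_rows:
  increments: [0,0,0,0,-1,0,0,0,0,-1,0,0,0,0,-1,0,0,0,0,-1,0,0,0,0,-1,0,0,0,0,-1,0,0,0,0,-1,0,0,0,0,-1]
  grip_force: 40

```text
time: 3.55
ee_pos: [519.6, -260.6, 36.6]
eef_rot: [-35.4, 89.7, -112.2]
contact_force: [0.5, 0.2, 0.2]
gripper_width: 27.3
```

play_rows:
  increments: [0,0,-0.2,0,-1,0,0,0,0,-1,0,0,0,0,-1,0,0,0,0,-1]

```text
time: 3.95
ee_pos: [519.5, -260.5, 34.1]
eef_rot: [-40.2, 89.7, -116.9]
contact_force: [0.1, 0.5, 0.9]
gripper_width: 0.4
```

Run:
```python
from h import *
K,T,im=snap("wrist","w3"); snap("side","s3")
a=cv2.imread("pics/s3.png")[120:220,240:400]
cv2.imwrite("pics/s3c.png",cv2.resize(a,(640,400),interpolation=cv2.INTER_CUBIC))
```

```text
(no output)
```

View pics/w3.png

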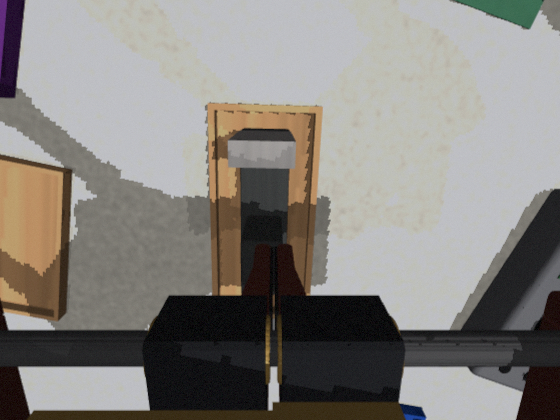

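View pics/s3c.png

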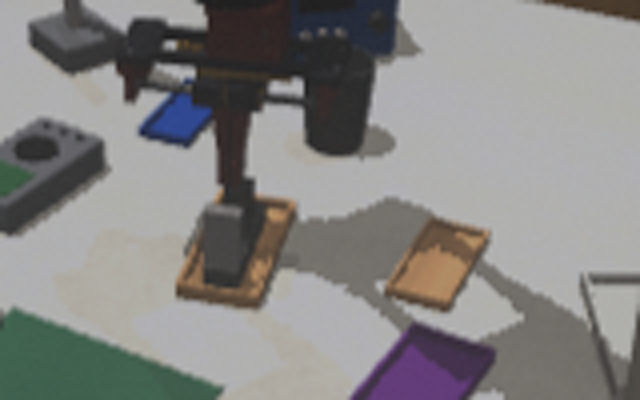

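Run:
```python
from h import *
L=[]
for f in ("w2","w3"):
    a=cv2.imread(f"pics/{f}.png")[110:330,200:340].astype(float)*2.2
    L.append(cv2.resize(np.clip(a,0,255).astype(np.uint8),(380,597),interpolation=cv2.INTER_CUBIC))
cv2.imwrite("pics/w23c.png",np.hstack(L))
s,y,M=tool(); K,T=cam("wrist"); print(s['ee_pos'],s['joint_positions'],-T[:3,:3].T@T[:3,3])
```

```text
[ 519.53483907 -260.55286203   34.20797876] [-29.79047618   3.66793889  87.54389458  -0.29682139  88.76365972
 -43.06808749] [ 502.3857995  -182.75207575  233.09298742]
```

View pics/w23c.png

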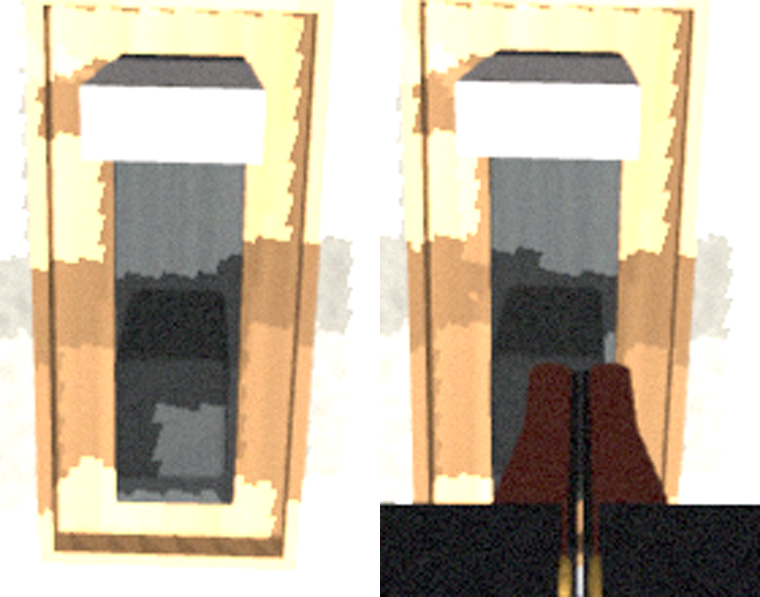

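Run:
```python
from h import *
K,T=cam("wrist"); im=cv2.imread("pics/w2.png")
pts=[(209,107),(323,108),(310,319),(215,317)]
p=ray(K,T,pts,18)[:,:2]; print(p, np.hypot(*(p[1]-p[0])),np.hypot(*(p[2]-p[1])),np.hypot(*(p[3]-p[2])),np.hypot(*(p[0]-p[3])))
b=[(200+80/2.714,110+85/2.714),(200+265/2.714,110+85/2.714),(200+262/2.714,110+163/2.714),(200+80/2.714,110+160/2.714)]
p=ray(K,T,b,79)[:,:2];print(p,p.mean(0))
# fingertips geometry
s,y,M=tool()
for dz in (-10,10): print([proj(K,T,s['ee_pos']+M[:,2]*dz+[0,0,h]).round(0).tolist() for h in (0,20,35,50)])
K,T=cam("scene"); k=snap("scene","sc3"); cv2.imwrite("pics/sc3c.png",cv2.resize(k[2][120:270,130:280],(600,600),interpolation=cv2.INTER_CUBIC))
print(proj(K,T,s['ee_pos'])); K,T=cam("side"); print(proj(K,T,s['ee_pos']))
```

```text
[[ 464.83055558 -195.03673044]
 [ 531.23269284 -179.97182154]
 [ 561.63756859 -323.02373981]
 [ 494.68836113 -337.30794075]] 68.08961236837933 146.2474197683512 68.4560791764254 145.3705122676769
[[ 486.82211472 -203.79018563]
 [ 516.01253763 -196.89535372]
 [ 518.72032883 -209.40631507]
 [ 489.20144597 -215.87227344]] [ 502.68910679 -206.49103196]
[[[273.0, 221.0]], [[273.0, 233.0]], [[272.0, 244.0]], [[272.0, 256.0]]]
[[[273.0, 251.0]], [[273.0, 266.0]], [[272.0, 279.0]], [[272.0, 294.0]]]
[[186.96294674 216.2345179 ]]
[[297.14231668 174.06125066]]
```

View pics/sc3c.png

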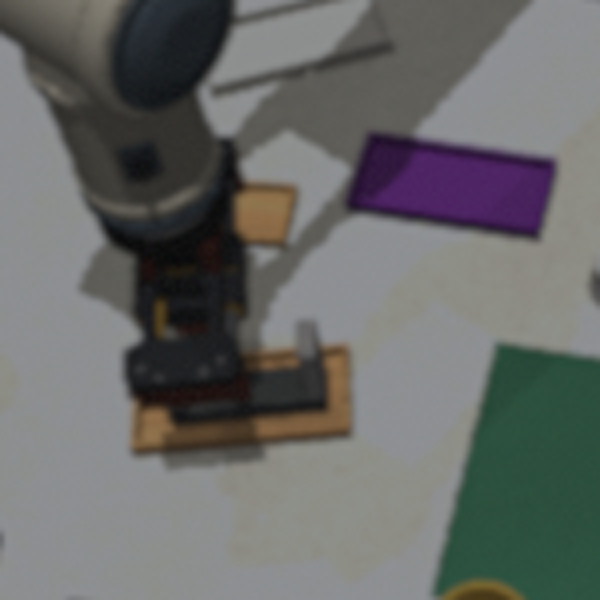

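Run:
```python
from h import *
im=cv2.imread("pics/w2.png")[200:310,225:310].astype(float)
im=np.clip((im/255)**0.5*255*1.2,0,255).astype(np.uint8)
cv2.imwrite("pics/w2d.png",cv2.resize(im,None,fx=6,fy=5.4,interpolation=cv2.INTER_CUBIC))
im=cv2.imread("pics/s3.png")[150:205,270:330].astype(float)
im=np.clip((im/255)**0.5*255*1.2,0,255).astype(np.uint8)
cv2.imwrite("pics/s3d.png",cv2.resize(im,None,fx=10,fy=10,interpolation=cv2.INTER_CUBIC))
K,T=cam("wrist")
print(ray(K,T,[(263.4,241.5)],68),ray(K,T,[(264.5,217)],24),ray(K,T,[(200+175/2.714,110+502/2.714)],24))
u=np.array([np.cos(np.radians(103.3)),np.sin(np.radians(103.3)),0]);v=np.array([-u[1],u[0],0]);g=np.array([517.5,-259.5,0])
for n in("wrist","side"):
    K,T=cam(n);print(n,[proj(K,T,g+a*u+b*v+[0,0,z]).round(0)[0].tolist() for a,b,z in [(13,11,68),(13,-11,68),(-13,-11,68),(-13,11,68),(13,0,24),(-45,0,24)]])
```

```text
[[ 512.57016658 -251.30786057   68.        ]] [[ 512.23725504 -252.98665662   24.        ]] [[ 524.74334343 -307.929499     24.        ]]
wrist [[248.0, 234.0], [291.0, 234.0], [290.0, 280.0], [249.0, 280.0], [270.0, 209.0], [270.0, 290.0]]
side [[300.0, 168.0], [294.0, 167.0], [295.0, 163.0], [302.0, 164.0], [297.0, 179.0], [300.0, 170.0]]
```

View pics/w2d.png

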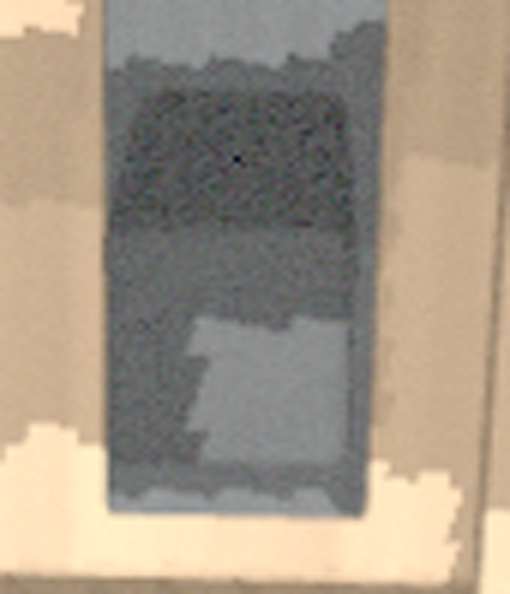

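View pics/s3d.png

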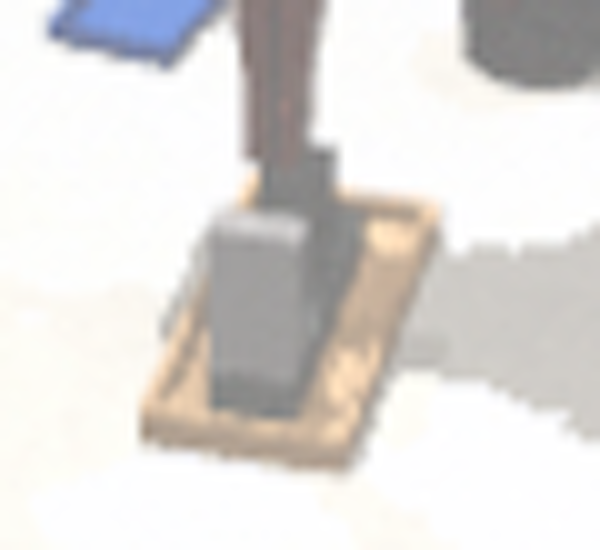

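Run:
```python
from h import *
s=manip.read_state()
K,T=cam("side")
for h in (0,10,20,30,40,50): print(h,proj(K,T,s['ee_pos']+[0,0,h]).round(1))
```

```text
0 [[297.1 174.1]]
10 [[297.2 171.6]]
20 [[297.2 169. ]]
30 [[297.3 166.5]]
40 [[297.4 163.9]]
50 [[297.4 161.3]]
```

play_rows:
  increments: [0,0,0.2,0,1,0,0,0,0,1,0,0,0,0,1,0,0,0,0,1,0,0,0,0,1,0,0,0,0,1,0,0,0,0,1,0,0,0,0,1]

```text
time: 4.9
ee_pos: [519.6, -260.6, 36.6]
eef_rot: [-34.9, 89.7, -111.6]
contact_force: [-0.0, -0.1, 0.0]
gripper_width: 61.1
```

Run:
```python
from h import *
s,y,M=tool();print(s['ee_pos'],s['gripper_width'],y,M[:,0],s['joint_positions'])
K,T,im=snap("wrist","w4"); 
im=np.clip((im[100:320,170:390]/255.)**0.5*255*1.2,0,255).astype(np.uint8)
cv2.imwrite("pics/w4c.png",cv2.resize(im,(600,600),interpolation=cv2.INTER_CUBIC))
```

```text
[ 519.63105426 -260.59748302   36.59635657] 61.066737739199155 13.28615730587809 [-0.00192212 -0.00486018 -0.99998634] [-29.78982437   3.59513173  87.37391812  -0.29643123  88.98819083
 -43.07122478]
```

View pics/w4c.png

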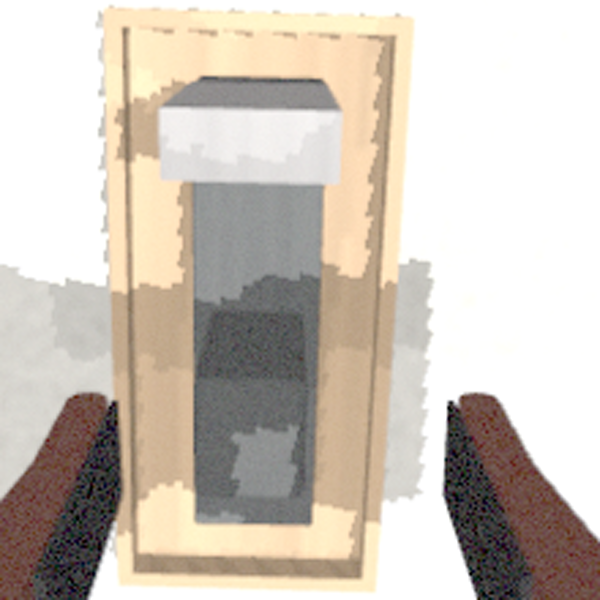

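Run:
```python
from h import *
K,T=cam("wrist"); s=manip.read_state()
f=lambda u,v:(170+u/2.727,100+v/2.727)
print(ray(K,T,[f(195,380),f(305,380),f(308,497),f(197,497)],68).round(1), ray(K,T,[f(250,438)],68), T[0,:3])
b=ray(K,T,[f(160,108),f(340,108),f(338,184),f(160,184)],79);print(b.round(1),b.mean(0), ray(K,T,[f(253,523)],24))
print(ray(K,T,[f(118,402),f(448,402)],70))
```

```text
[[ 501.4 -253.8   68. ]
 [ 521.9 -248.9   68. ]
 [ 528.4 -273.1   68. ]
 [ 506.9 -278.2   68. ]] [[ 514.33190794 -263.22909301   68.        ]] [ 0.97332431  0.22939377 -0.00427588]
[[ 486.2 -203.5   79. ]
 [ 514.8 -196.7   79. ]
 [ 517.6 -209.    79. ]
 [ 488.6 -215.8   79. ]] [ 501.81253577 -206.26859853   79.        ] [[ 523.39485458 -307.24981794   24.        ]]
[[ 488.10111791 -260.74499697   70.        ]
 [ 549.13319319 -246.24009587   70.        ]]
```

play_rows:
  increments: [-0.25,-0.15,0,0,1,-0.25,-0.1,0,0,1,0,0,0,0,1,0,0,-0.5,0,1,0,0,-0.5,0,1,0,0,0,0,1]

```text
time: 5.55
ee_pos: [514.0, -263.4, 25.6]
eef_rot: [-36.7, 89.7, -113.5]
contact_force: [0.2, 0.3, -0.4]
gripper_width: 88.1
```

Run:
```python
from h import *
s,y,M=tool();print(s['ee_pos'],s['gripper_width'],y,M[:,0],s['joint_positions'],s['contact_force'])
K,T,im=snap("wrist","w5"); 
im=np.clip((im[100:320,170:390]/255.)**0.5*255*1.2,0,255).astype(np.uint8)
A=cv2.resize(im,(400,400),interpolation=cv2.INTER_CUBIC)
K,T,im=snap("side","s5"); im=im[100:220,240:360]
cv2.imwrite("pics/w5c.png",np.hstack([A,cv2.resize(im,(400,400),interpolation=cv2.INTER_CUBIC)]))
```

```text
[ 513.95301032 -263.38598221   25.59825981] 88.12978830866729 13.275661409953893 [-0.00210649 -0.0048511  -0.99998601] [-30.30746273   3.35952332  88.75312125  -0.30108012  87.85131865
 -43.57231455] [ 0.17585435  0.28923951 -0.35080329]
```

View pics/w5c.png

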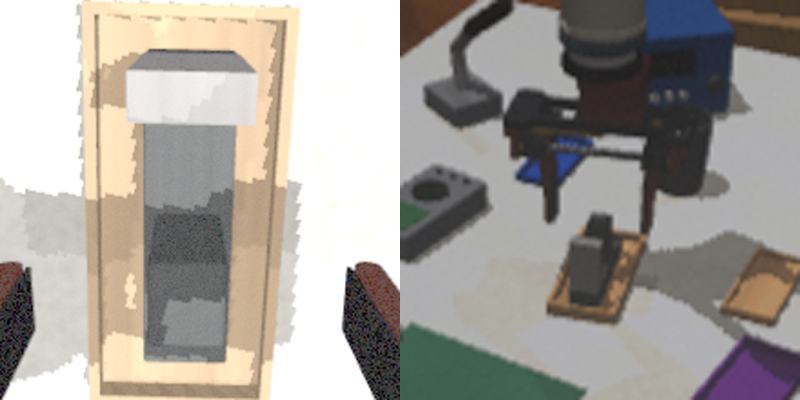

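play_rows:
  increments: [0,0,-0.5,0,1,0,0,-0.5,0,1,0,0,-0.4,0,1,0,0,0,0,1]

```text
time: 6.05
ee_pos: [514.4, -263.5, 11.2]
eef_rot: [-26.0, 89.7, -102.7]
contact_force: [-0.1, -1.0, 1.0]
gripper_width: 87.7
```

Run:
```python
from h import *
s,y,M=tool();print(s['ee_pos'],s['contact_force'])
K,T=cam("side")
g=s['ee_pos']
for h in (0,20,35,50): print(h,proj(K,T,[g+M[:,1]*50+[0,0,h],g-M[:,1]*50+[0,0,h]]).round(1).tolist())
K,T,im=snap("side","s6"); im=im[100:220,240:360]
cv2.imwrite("pics/s6c.png",cv2.resize(im,(600,600),interpolation=cv2.INTER_CUBIC))
```

```text
[ 514.40342729 -263.48943358   11.15097864] [-0.14964479 -1.00216335  0.96945808]
0 [[284.5, 177.9], [313.2, 181.5]]
20 [[284.5, 173.0], [313.4, 176.6]]
35 [[284.5, 169.2], [313.6, 172.8]]
50 [[284.5, 165.4], [313.8, 169.0]]
```

View pics/s6c.png

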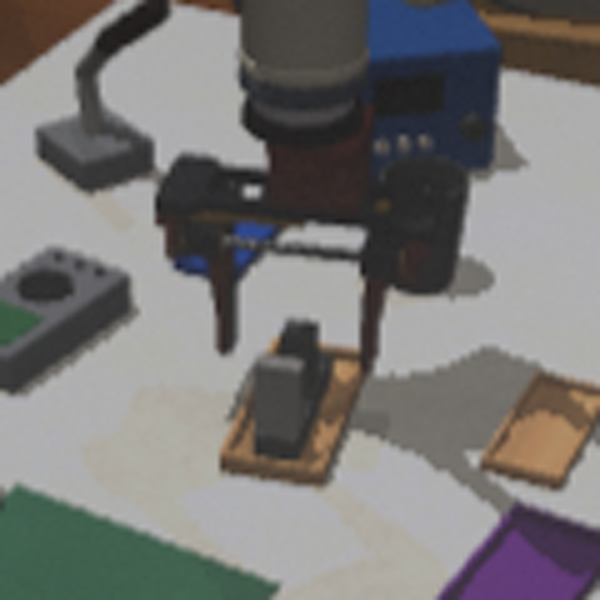

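play_rows:
  increments: [0,0,-0.4,0,1,0,0,-0.4,0,1,0,0,0,0,1,0,0,0,0,-1,0,0,0,0,-1,0,0,0,0,-1,0,0,0,0,-1,0,0,0,0,-1,0,0,0,0,-1,0,0,0,0,-1,0,0,0,0,-1,0,0,0,0,-1]

```text
time: 7.3
ee_pos: [514.9, -263.9, 3.7]
eef_rot: [-12.1, 89.6, -88.8]
contact_force: [-0.4, 0.0, -0.2]
gripper_width: 21.7
```

play_rows:
  increments: [0,0,0,0,-1,0,0,0,0,-1]

```text
time: 7.5
ee_pos: [514.9, -263.9, 3.7]
eef_rot: [-12.3, 89.6, -89.0]
contact_force: [-0.5, 0.4, 0.6]
gripper_width: 21.3
```

Run:
```python
from h import *
s,y,M=tool();print(s['ee_pos'],s['contact_force'],y,s['gripper_width'])
K,T,im=snap("wrist","w7"); 
im=np.clip((im[100:320,170:390]/255.)**0.5*255*1.2,0,255).astype(np.uint8)
A=cv2.resize(im,(400,400),interpolation=cv2.INTER_CUBIC)
K,T,im=snap("side","s7"); im=im[100:220,240:360]
cv2.imwrite("pics/w7c.png",np.hstack([A,cv2.resize(im,(400,400),interpolation=cv2.INTER_CUBIC)]))
```

```text
[ 514.85371509 -263.9334571     3.65780354] [-0.48384166  0.35821375  0.64491012] 13.27669318034422 21.286131995421197
```

View pics/w7c.png

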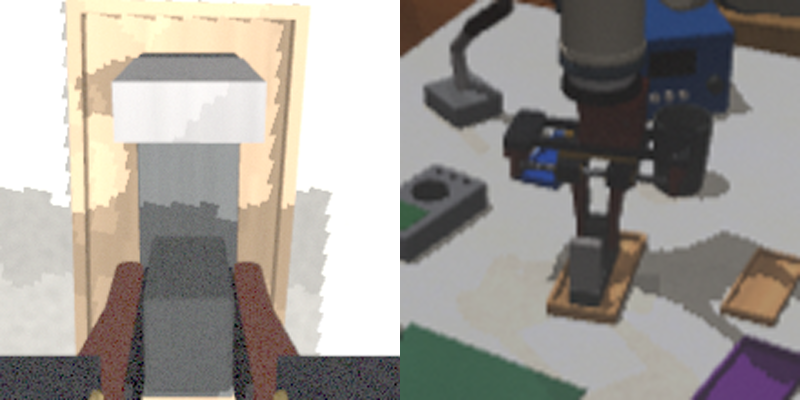

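play_rows:
  increments: [0,0,0.5,0,-1,0,0,1,0,-1,0,0,2,0,-1,0,0,2,0,-1,0,0,0,0,-1]

```text
time: 8.1
ee_pos: [512.6, -262.5, 58.2]
eef_rot: [-78.4, 89.6, -155.2]
contact_force: [0.9, -0.3, -3.7]
gripper_width: 21.8
```

play_rows:
  increments: [0.2,1,0,0,-1,0.2,2,0,0,-1,0.3,2.5,0,0,-1,0.3,3,0,0,-1,0.3,3,0,0,-1,0.3,3,0,0,-1,0.3,3,0,0,-1,0.3,2.5,0,0,-1,0.3,2.5,0,0,-1,0.1,1.5,0,0,-1,0,0.7,0,0,-1,0,0,0,0,-1]

```text
time: 9.3
ee_pos: [530.4, 3.0, 42.9]
eef_rot: [-113.7, 88.5, 169.7]
contact_force: [-0.1, -0.6, -3.5]
gripper_width: 21.8
```

Run:
```python
from h import *
s,y,M=tool();print(s['time'],s['ee_pos'],s['contact_force'],y,s['gripper_width'],M[:,0])
snap("scene","sc8");snap("side","s8")
```

```text
9.3 [530.40580701   2.99151385  42.88757892] [-0.06954784 -0.60908377 -3.45156569] 13.356481503988764 21.81242416033604 [-0.02568973  0.0046831  -0.999659  ]
```

View pics/s8.png

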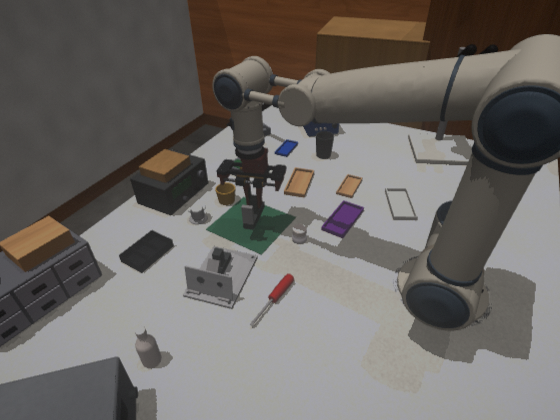

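View pics/sc8.png

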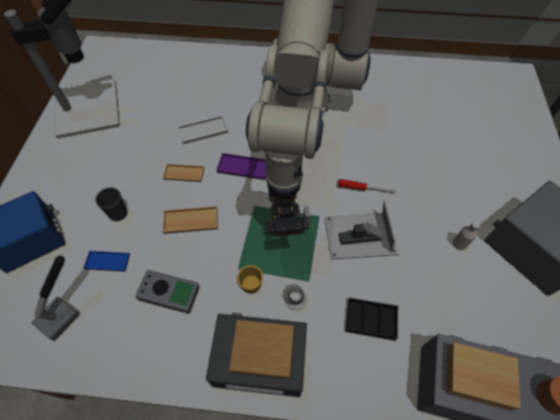

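play_rows:
  increments: [0.4,-0.8,-0.5,0,-1,0.4,-0.8,-1,0,-1,0,0,-1,0,-1,0,0,-0.8,0,-1,0,0,-0.4,0,-1,0,0,0,0,-1]

```text
time: 10.0
ee_pos: [538.3, -19.7, 1.2]
eef_rot: [-109.8, 88.4, 173.1]
contact_force: [-0.4, 0.1, -3.4]
gripper_width: 22.1
```

Run:
```python
from h import *
s,y,M=tool();print(s['time'],s['ee_pos'],s['contact_force'],y,M[:,0])
```

```text
10.0 [538.30401479 -19.74919547   1.15655785] [-0.35581895  0.05723039 -3.35602059] 12.949965159668896 [-0.02766936  0.00333641 -0.99961156]
```

play_rows:
  increments: [0,0,-0.2,0,-1,0,0,-0.2,0,-1,0,0,0,0,-1]

```text
time: 10.3
ee_pos: [539.0, -19.4, 1.1]
eef_rot: [-109.8, 88.5, 173.2]
contact_force: [-0.5, 0.5, -4.3]
gripper_width: 21.7
```

play_rows:
  increments: [0,0,-0.4,0,-1,0,0,0,0,-1]

```text
time: 10.5
ee_pos: [540.3, -18.8, 0.6]
eef_rot: [-111.6, 88.8, 171.4]
contact_force: [-0.0, 0.3, -4.1]
gripper_width: 21.6
```

play_rows:
  increments: [0,0,-0.5,0,-1,0,0,0,0,-1]

```text
time: 10.7
ee_pos: [541.5, -18.6, 0.6]
eef_rot: [-112.7, 89.0, 170.3]
contact_force: [-0.8, -0.5, -4.2]
gripper_width: 21.7
```

Run:
```python
from h import *
s,y,M=tool();print(s['time'],s['ee_pos'],s['contact_force'],s['tau'],s['joint_positions'],M[:,0])
K,T,im=snap("side","s9"); im=im[140:260,200:320]
cv2.imwrite("pics/s9c.png",cv2.resize(im,(600,600),interpolation=cv2.INTER_CUBIC))
```

```text
10.7 [541.52965426 -18.55762524   0.5570177 ] [-0.80798757 -0.46599342 -4.22693832] [ 9.45000822e-03 -4.23290956e+01 -4.23301399e+01  1.24798785e-01
  4.37440043e-01 -8.65882848e-04] [-5.61132870e+00 -1.38316708e-01  9.49241287e+01  7.16588159e-02
  8.62261334e+01 -1.86607456e+01] [-0.01745414  0.00296886 -0.99984326]
```

View pics/s9c.png

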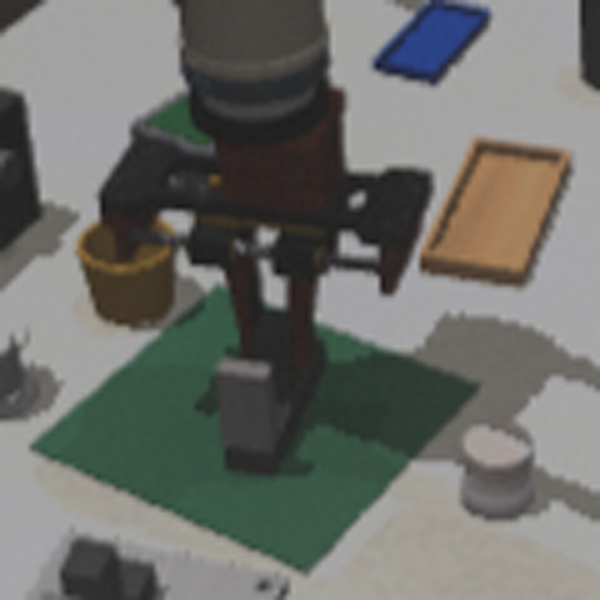

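play_rows:
  increments: [0,0,0,0,1,0,0,0,0,1,0,0,0,0,1,0,0,0,0,1,0,0,0,0,1,0,0,0,0,1,0,0,0,0,1,0,0,0,0,1]

```text
time: 11.55
ee_pos: [542.6, -18.4, -0.2]
eef_rot: [-115.2, 89.1, 167.8]
contact_force: [0.8, -0.8, 0.3]
gripper_width: 82.1
```

Run:
```python
from h import *
s,y,M=tool();print(s['time'],s['ee_pos'],s['contact_force'],s['gripper_width'],y,M[:,0])
K,T,im=snap("wrist","w10"); np.save("T10.npy",T)
im=np.clip((im[60:400,100:440]/255.)**0.6*255*1.2,0,255).astype(np.uint8)
A=cv2.resize(im,(400,400),interpolation=cv2.INTER_CUBIC)
K,T,im=snap("side","s10"); im=im[140:260,200:320]
cv2.imwrite("pics/w10c.png",np.hstack([A,cv2.resize(im,(400,400),interpolation=cv2.INTER_CUBIC)]))
```

```text
11.55 [ 5.42583798e+02 -1.84300444e+01 -2.47907528e-01] [ 0.75097965 -0.79120285  0.32181176] 82.14673304473884 13.050612319330353 [-0.01553358  0.00334647 -0.99987375]
```

View pics/w10c.png

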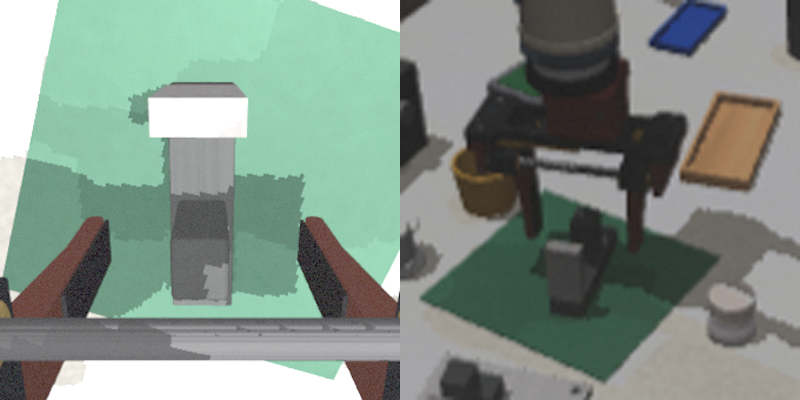

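play_rows:
  increments: [0,0,1,0,1,0,0,2.5,0,1,0,0,3.5,0,1,0,0,3.5,0,1,0,0,2.5,0,1,0,0,0,0,1]

```text
time: 12.25
ee_pos: [540.6, -18.2, 136.8]
eef_rot: [-114.6, 89.0, 168.4]
contact_force: [0.1, -0.0, -0.9]
gripper_width: 88.0
```

play_rows:
  increments: [-0.2,1,0,-0.5,1,-0.2,2,0,-0.5,1,-0.2,2.5,0,-0.5,1,-0.2,2.5,0,-0.5,1,-0.2,2.5,0,-0.5,1,-0.2,2.5,0,-0.5,1,-0.2,2.5,0,-0.5,1,-0.2,2.5,0,0,1,-0.2,2,0,0,1,-0.2,1,0,0,1,0,0,0,0,1]

```text
time: 13.35
ee_pos: [509.1, 203.9, 118.7]
eef_rot: [-101.7, 87.6, 177.5]
contact_force: [-0.2, -1.1, 0.5]
gripper_width: 87.7
```

Run:
```python
from h import *
s,y,M=tool();print(s['time'],s['ee_pos'],s['contact_force'],s['gripper_width'],y,M[:,0])
K,T,im=snap("wrist","w11"); np.save("T11.npy",T)
```

```text
13.35 [509.11443521 203.85692855 118.73726918] [-0.20123624 -1.0841251   0.51269876] 87.69494693565545 9.170474803761245 [-0.04107565  0.00180025 -0.99915442]
```

View pics/w11.png

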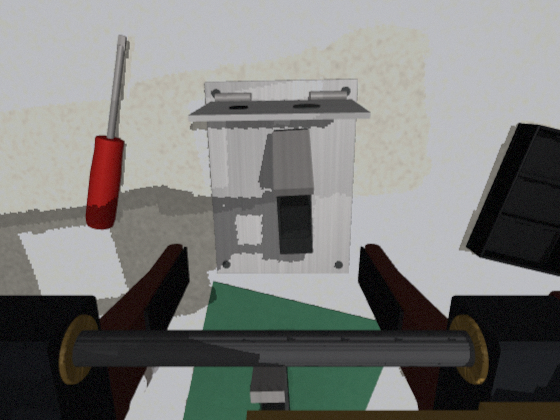

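Run:
```python
from h import *
im=cv2.imread("pics/w11.png")
im=np.clip((im[70:280,180:390]/255.)**0.6*255*1.2,0,255).astype(np.uint8)
cv2.imwrite("pics/w11c.png",cv2.resize(im,(600,600),interpolation=cv2.INTER_CUBIC))
```

```text
(no output)
```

View pics/w11c.png

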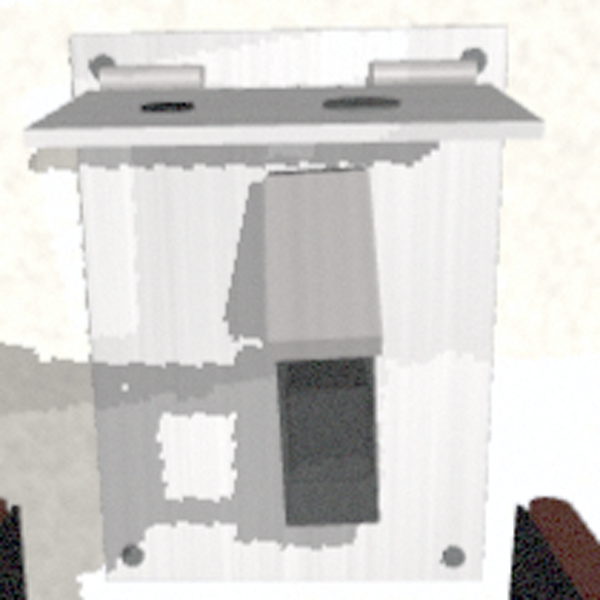

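Run:
```python
from h import *
K,_=cam("wrist"); T=np.load("T11.npy")
f=lambda L:[(180+u/2.857,70+v/2.857) for u,v in L]
p=ray(K,T,f([(105,581),(488,581),(508,25),(70,32)]),8)[:,:2]; print(p.round(1)); 
print([np.hypot(*(p[i]-p[i-1])).round(1) for i in range(4)])
n=(p[0]+p[1])/2;fa=(p[2]+p[3])/2;d=fa-n; a=np.degrees(np.arctan2(d[1],d[0]));e=p[1]-p[0];e2=p[2]-p[3]; print("plate yaw",a,np.degrees(np.arctan2(e[1],e[0])),np.degrees(np.arctan2(e2[1],e2[0])),"corner",n+d/np.hypot(*d)*160, fa-d/np.hypot(*d)*20)
t=ray(K,T,f([(285,525),(378,522)]),28)[:,:2];h=ray(K,T,f([(268,172),(366,169)]),28)[:,:2];print(t,h)
d=h.mean(0)-t.mean(0);L=np.hypot(*d);print("mitre",L,np.degrees(np.arctan2(d[1],d[0])),t.mean(0)+d/L*45, h.mean(0)-d/L*65)
# gripped centre in wrist
print(ray(K,T,f([(332,425)]),72))
```

```text
[[462.4 112. ]
 [592.8 135.8]
 [558.9 312.1]
 [431.5 290. ]]
[np.float64(180.6), np.float64(132.6), np.float64(179.5), np.float64(129.3)]
plate yaw 100.3500455624792 10.366597435746142 9.848212748904537 corner [498.82427589 281.29572526] [498.8164876 281.3383697]
[[519.78036662 152.89917086]
 [548.62151402 159.13893634]] [[496.89736714 260.62416023]
 [524.45751794 265.99046597]]
mitre 109.8368133845317 102.36670272866473 [524.56339379 199.97491438] [524.59834309 199.8155142 ]
[[525.03588175 202.5536258   72.        ]]
```

Run:
```python
from h import *
K,_=cam("wrist"); T=np.load("T11.npy")
f=lambda L:[(180+u/2.857,70+v/2.857) for u,v in L]
g=np.array([524.6,200]);u=np.array([np.cos(np.radians(102.3)),np.sin(np.radians(102.3))])
for z,r in ((68,(322,355)),(68,(322,340)),(72,(330,355)),(72,(330,390)),(72,(332,460)),(72,(332,485))):
    print(z,r,(ray(K,T,f([r]),z)[0,:2]-g)@u)
```

```text
68 (322, 355) 20.371145095280394
68 (322, 340) 24.37940772216938
72 (330, 355) 21.291764127573675
72 (330, 390) 11.95511498103161
72 (332, 460) -7.32945268575161
72 (332, 485) -14.407109249564561
```

play_rows:
  increments: [0.5,-0.1,-0.5,1,1,0.5,-0.2,-1,1,1,0.4,-0.1,-1,0.8,1,0,0,-1,0,1,0,0,-1,0,1,0,0,-0.5,0,1,0,0,0,0,1,0,0,0,0,1]

```text
time: 14.2
ee_pos: [524.2, 194.4, 61.6]
eef_rot: [-98.5, 87.4, -176.6]
contact_force: [-0.2, 0.1, -0.7]
gripper_width: 88.1
```

Run:
```python
from h import *
s,y,M=tool();print(s['time'],s['ee_pos'],s['gripper_width'],y,M[:,0])
K,T,im=snap("wrist","w12"); np.save("T12.npy",T)
im=np.clip((im[100:310,180:390]/255.)**0.6*255*1.2,0,255).astype(np.uint8)
cv2.imwrite("pics/w12c.png",cv2.resize(im,(600,600),interpolation=cv2.INTER_CUBIC))
```

```text
14.2 [524.21439417 194.3984158   61.62591541] 88.10795088765057 11.874223967823633 [-0.044584   -0.00263827 -0.99900216]
```

View pics/w12c.png

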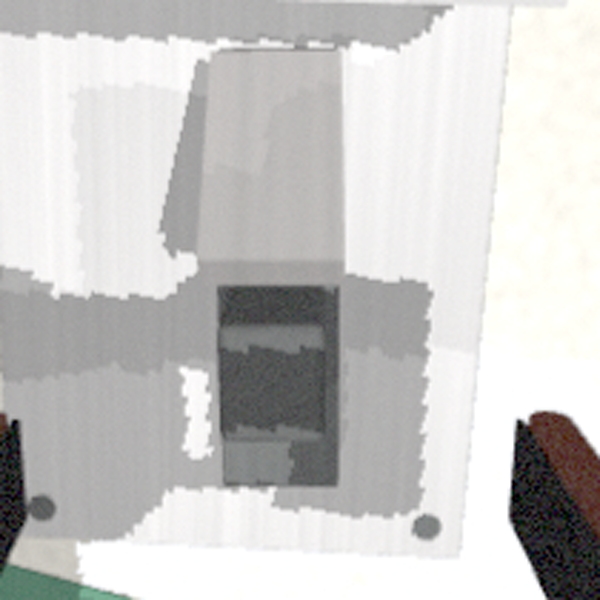

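Run:
```python
from h import *
K,_=cam("wrist"); T=np.load("T12.npy")
f=lambda L:[(180+u/2.857,100+v/2.857) for u,v in L]
print(ray(K,T,f([(272,382)]),72), ray(K,T,f([(280,486)]),28), ray(K,T,f([(272,50)]),28))
s,y,M=tool(); print(proj(K,T,[s['ee_pos']+[0,0,33], s['ee_pos']-M[:,0]*33]))
```

```text
[[524.87550543 200.27058942  72.        ]] [[534.59778963 155.81331469  28.        ]] [[509.86591205 262.71013679  28.        ]]
[[269.9535749  259.02826628]
 [272.72469114 259.43423832]]
```

play_rows:
  increments: [0,0.3,-1,0,1,0,0.2,-1.2,0,1,0,0.2,-1.2,0,1,0,0.1,-1,0,1,0,0,-0.6,0,1,0,0,0,0,1]

```text
time: 14.85
ee_pos: [523.9, 203.7, 7.5]
eef_rot: [-98.8, 87.5, -176.9]
contact_force: [-0.3, 0.4, 1.4]
gripper_width: 87.5
```

play_rows:
  increments: [0,-0.35,0,0,1,0,0,0,0,1,0,0,0,0,-1,0,0,0,0,-1,0,0,0,0,-1,0,0,0,0,-1,0,0,0,0,-1,0,0,0,0,-1,0,0,0,0,-1,0,0,0,0,-1,0,0,0,0,-1,0,0,0,0,-1]

```text
time: 16.05
ee_pos: [524.9, 199.9, 9.5]
eef_rot: [-99.5, 87.6, -177.6]
contact_force: [0.7, -0.0, 0.4]
gripper_width: 22.2
```

play_rows:
  increments: [0,0,0,0,-1]

```text
time: 16.15
ee_pos: [524.9, 199.9, 9.6]
eef_rot: [-99.5, 87.6, -177.6]
contact_force: [-0.2, -0.1, 0.1]
gripper_width: 21.8
```

Run:
```python
from h import *
s,y,M=tool();print(s['time'],s['ee_pos'],s['gripper_width'],y,M[:,0],s['contact_force'],s['ft_torque'])
```

```text
16.15 [524.88761225 199.90802462   9.56688526] 21.75778905139714 11.907094160885299 [-0.04126246 -0.00169948 -0.9991469 ] [-0.15936018 -0.14385303  0.10471741] [-0.02341819 -0.03951269 -0.05679339]
```

play_rows:
  increments: [0,0,0.5,0,-1,0,0,1.5,0,-1,0,0,3,0,-1,0,0,3.5,0,-1,0,0,3.5,0,-1,0,0,1.5,0,-1,0,0,0,0,-1]

```text
time: 16.85
ee_pos: [521.0, 198.5, 149.1]
eef_rot: [-96.8, 87.2, -174.8]
contact_force: [-0.1, -0.2, -3.6]
gripper_width: 21.6
```

play_rows:
  increments: [0,-1,0.1,0,-1,0,-2,0.1,0,-1,0,-2,0.1,0,-1,0,-2,0.1,0,-1,0,-2,0.1,0,-1,0,-2,0.1,0,-1,0,-2,0.1,0,-1,0,-2,0.1,0,-1,0,-2,0.1,0,-1,0,-2,0.1,0,-1]

```text
time: 17.85
ee_pos: [512.8, -2.9, 144.7]
eef_rot: [-95.4, 85.8, -173.3]
contact_force: [-0.5, 0.7, -3.7]
gripper_width: 22.0
```

Run:
```python
from h import *
s,y,M=tool();print(s['time'],s['ee_pos'],s['gripper_width'],y,M[:,0],s['contact_force'],s['ft_torque'])
```

```text
17.85 [512.8109739   -2.88493222 144.71584705] 21.99210018645875 12.072017676280689 [-0.07204883 -0.00846651 -0.99736517] [-0.45673868  0.69183539 -3.73032701] [-0.04586719 -0.20331486 -0.03806582]
```

Run:
```python
from h import *
s,y,M=tool();print(s['joint_positions'].round(2),s['qvel'].round(2),s['ee_pos'])
```

```text
[ -3.56  -4.2   84.25  -0.76 104.04 -15.78] [-22.83  -0.52   1.3   -1.73   0.52 -22.75] [512.8109739   -2.88493222 144.71584705]
```

play_rows:
  increments: [0,0,0,0,-1,0,0,0,0,-1,0,0,0,0,-1]

```text
time: 18.15
ee_pos: [510.6, -5.9, 141.0]
eef_rot: [-95.6, 85.5, -173.8]
contact_force: [0.4, 0.2, -3.6]
gripper_width: 21.6
```

play_rows:
  increments: [0,-0.6,0.1,0,-1,0,-1.2,0.1,0,-1,0,-1.2,0.1,0,-1,0,-1.2,0.1,0,-1,0,-1.2,0.1,0,-1,0,-0.6,0.1,0,-1]

```text
time: 18.75
ee_pos: [510.3, -69.0, 146.9]
eef_rot: [-95.7, 85.4, -173.6]
contact_force: [-0.4, -0.2, -4.5]
gripper_width: 21.5
```

Run:
```python
from h import *
s,y,M=tool();print(s['joint_positions'].round(2),s['qvel'].round(2),s['ee_pos'],M[:,0])
```

```text
[-10.49  -3.55  83.43  -1.37 104.49 -22.8 ] [-6.75  1.09 -2.24 -0.04  0.98 -6.74] [510.3360002  -68.97515557 146.91565111] [-0.07908355 -0.00882866 -0.9968289 ]
```

play_rows:
  increments: [2,0,0,0,-1,2,0,0,0,-1,0,0,0,0,-1]

```text
time: 19.05
ee_pos: [551.3, -72.1, 147.8]
eef_rot: [-95.4, 85.5, -173.6]
contact_force: [-0.8, -0.4, -3.5]
gripper_width: 22.0
```

play_rows:
  increments: [-2,0,0,0,-1,-2,0,0,0,-1,0,0,0,0,-1]

```text
time: 19.35
ee_pos: [509.6, -73.0, 147.0]
eef_rot: [-96.0, 85.4, -174.2]
contact_force: [0.5, 0.1, -3.7]
gripper_width: 22.1
```

play_rows:
  increments: [0,-0.8,0,0,-1,0.1,-1.6,0,0,-1,0.1,-1.8,0,0,-1,0.1,-1.8,0,0,-1,0.1,-1.8,0,0,-1,0.1,-1.8,0,0,-1,0.1,-1.8,0,0,-1,0.1,-1.8,0,0,-1,0.1,-1.8,0,0,-1,0.1,-1.8,0,0,-1,0,-1,0,0,-1,0,0,0,0,-1]

```text
time: 20.55
ee_pos: [519.9, -272.6, 145.7]
eef_rot: [-93.9, 85.4, -172.3]
contact_force: [-0.4, 0.0, -3.7]
gripper_width: 21.8
```

Run:
```python
from h import *
s,y,M=tool();print(s['joint_positions'].round(2),s['ee_pos'],M[:,0],y)
K,T,im=snap("wrist","w13"); np.save("T13.npy",T)
```

```text
[-29.17   6.93  72.88  -2.86 103.89 -41.3 ] [ 519.89121644 -272.63530768  145.67624847] [-0.07998106 -0.01077219 -0.99673818] 11.552176661043351
```

View pics/w13.png

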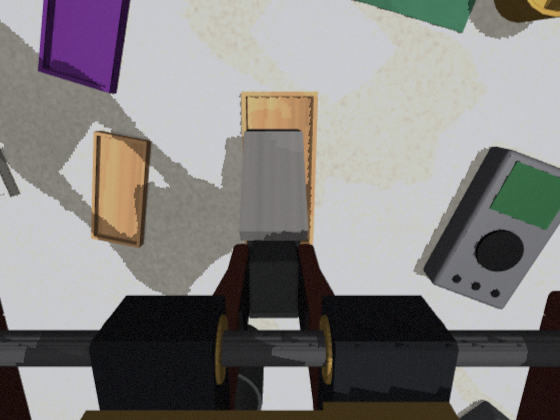

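Run:
```python
from h import *
K,_=cam("wrist"); T=np.load("T13.npy")
p=ray(K,T,[(241,93),(317,93)],14)[:,:2]; print(p)
m=p.mean(0);a=np.radians(102.1);u=np.array([np.cos(a),np.sin(a)]);print(m-75*u, m-85*u)
T=np.load("T10.npy") # none
im=cv2.imread("pics/w2.png")
```

```text
[[ 462.83066093 -194.33266622]
 [ 530.73664849 -180.66339227]]
[ 512.50504693 -260.831772  ] [ 514.60123256 -270.60960437]
```

play_rows:
  increments: [-0.25,0.2,-1,0,-1,-0.25,0.2,-2,0,-1,0,0,-2.5,0,-1,0,0,-2.5,0,-1,0,0,-2,0,-1,0,0,-0.5,0,-1,0,0,0,0,-1]

```text
time: 21.3
ee_pos: [514.1, -260.6, 35.2]
eef_rot: [-95.7, 85.4, -173.8]
contact_force: [-0.2, -0.8, -4.3]
gripper_width: 21.8
```

play_rows:
  increments: [0,-0.5,0,0,-1,0,-0.4,-0.5,0,-1,0,0,-0.8,0,-1,0,0,0,0,-1]

```text
time: 21.7
ee_pos: [516.0, -270.8, 25.0]
eef_rot: [-93.2, 85.7, -171.2]
contact_force: [-0.2, 0.0, -4.2]
gripper_width: 21.6
```

Run:
```python
from h import *
s,y,M=tool();print(s['ee_pos'],M[:,0],y,s['contact_force'])
K,T,im=snap("wrist","w14"); np.save("T14.npy",T)
im=np.clip((im[60:360,120:420]/255.)**0.6*255*1.2,0,255).astype(np.uint8)
A=cv2.resize(im,(400,400),interpolation=cv2.INTER_CUBIC)
K,T,im=snap("side","s14"); im=im[110:210,250:350]
cv2.imwrite("pics/w14c.png",np.hstack([A,cv2.resize(im,(400,400),interpolation=cv2.INTER_CUBIC)]))
```

```text
[ 515.96111975 -270.79012952   25.01483074] [-0.07404635 -0.01149944 -0.9971885 ] 12.044126547163719 [-0.20643882  0.02036491 -4.24674618]
```

View pics/w14c.png

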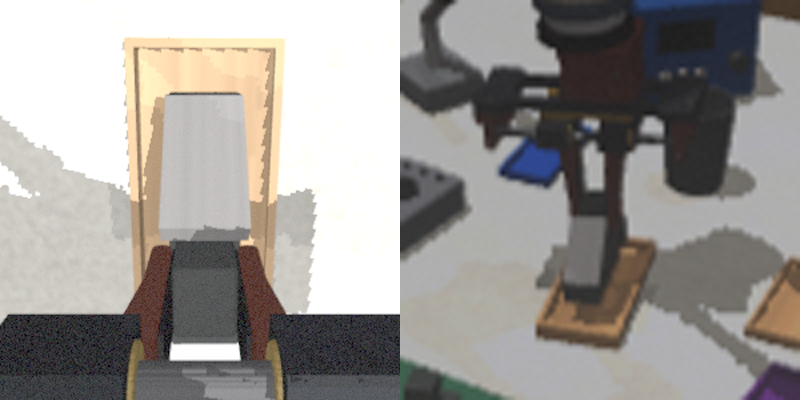

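play_rows:
  increments: [0,0,-0.6,0,-1,0,0,-0.6,0,-1,0,0,-0.4,0,-1,0,0,-0.3,0,-1,0,0,-0.3,0,-1,0,0,0,0,-1]

```text
time: 22.4
ee_pos: [517.3, -271.7, 6.7]
eef_rot: [-90.4, 85.9, -168.4]
contact_force: [0.3, -0.3, -4.8]
gripper_width: 21.9
```

Run:
```python
from h import *
s,y,M=tool();print(s['ee_pos'],M[:,0],y,s['contact_force'],s['ft_torque'])
```

```text
[ 517.26052508 -271.6882101     6.72908675] [-0.06997261 -0.01435318 -0.99744565] 12.026228460095522 [ 0.25571483 -0.25033475 -4.75350714] [-0.04623613 -0.14929264  0.02331706]
```

Press down to realign the tool.

play_rows:
  increments: [0,0,-0.4,0,-1,0,0,-0.4,0,-1,0,0,-0.5,0,-1,0,0,-0.5,0,-1]

```text
time: 22.8
ee_pos: [517.8, -272.7, 5.8]
eef_rot: [-85.9, 86.1, -163.9]
contact_force: [-10.4, 5.1, 21.8]
gripper_width: 21.8
```

Run:
```python
from h import *
s,y,M=tool();print(s['ee_pos'],M[:,0],y,s['contact_force'],s['ft_torque'])
```

```text
[ 517.84579644 -272.67847827    5.75737281] [-0.06526297 -0.0187809  -0.99769135] 11.97803394521569 [-10.38275201   5.06579817  21.7900678 ] [ 1.34526921  2.21994573 -0.00267461]
```

play_rows:
  increments: [0,0,-0.6,0,-1,0,0,-0.6,0,-1,0,0,-0.6,0,-1,0,0,-0.6,0,-1,0,0,-0.6,0,-1,0,0,-0.6,0,-1]

```text
time: 23.4
ee_pos: [518.0, -273.5, 5.6]
eef_rot: [-76.8, 86.4, -154.9]
contact_force: [-11.7, 6.9, 26.2]
gripper_width: 21.9
```

Run:
```python
from h import *
s,y,M=tool();print(s['ee_pos'],M[:,0],y,s['contact_force'],s['ft_torque'],s['joint_positions'].round(2))
```

```text
[ 518.03862668 -273.45022731    5.58965389] [-0.05688927 -0.02669906 -0.99802343] 11.925468409511307 [-11.68443989   6.88658473  26.22115054] [ 1.53685499  2.54283477 -0.00760847] [-29.22   7.61  86.38  -2.93  88.11 -41.02]
```

play_rows:
  increments: [-0.4,-0.2,-0.8,0,-1,-0.4,-0.2,-0.8,0,-1,-0.4,-0.2,-0.8,0,-1]

```text
time: 23.7
ee_pos: [517.8, -273.9, 5.0]
eef_rot: [-61.4, 88.0, -139.2]
contact_force: [-5.9, 15.0, 28.8]
gripper_width: 21.7
```

Run:
```python
from h import *
s,y,M=tool();print(s['ee_pos'],M[:,0],y,s['contact_force'],s['ft_torque'],s['joint_positions'].round(2))
```

```text
[ 517.76870617 -273.90791002    5.00676973] [-0.02708265 -0.02336392 -0.99936012] 12.191623460161825 [-5.93503954 14.95613167 28.80953656] [ 2.7597406   0.67748984 -0.22038988] [-29.93   6.14  87.98  -1.94  86.56 -42.01]
```

play_rows:
  increments: [-0.4,-0.3,-0.8,0,-1,-0.4,-0.3,-0.8,0,-1]

```text
time: 23.9
ee_pos: [518.0, -274.8, 4.7]
eef_rot: [-31.0, 88.8, -108.6]
contact_force: [-5.0, 17.8, 30.1]
gripper_width: 21.7
```

Run:
```python
from h import *
s,y,M=tool();print(s['ee_pos'],M[:,0],y,s['contact_force'],s['ft_torque'],s['joint_positions'].round(2))
```

```text
[ 518.02383943 -274.78966656    4.74584516] [-0.00642405 -0.01909593 -0.99979702] 12.443667386898593 [-5.02111841 17.8408102  30.129259  ] [ 3.21970415  0.67248071 -0.02680881] [-30.52   5.27  88.91  -1.13  85.58 -42.89]
```

Tilt nearly gone. Ease off and release.

play_rows:
  increments: [-0.1,-0.3,-0.5,0,-1,0,0,0,0,-1,0,0,0,0,1,0,0,0,0,1,0,0,0,0,1,0,0,0,0,1,0,0,0,0,1,0,0,0,0,1,0,0,0,0,1,0,0,0,0,1,0,0,0,0,1]

```text
time: 25.0
ee_pos: [519.9, -277.1, 4.9]
eef_rot: [-9.6, 88.8, -87.1]
contact_force: [0.1, -0.1, -0.1]
gripper_width: 87.5
```

Run:
```python
from h import *
s,y,M=tool();print(s['ee_pos'],M[:,0],y,s['contact_force'],s['gripper_width'])
K,T,im=snap("wrist","w15"); np.save("T15.npy",T)
im=np.clip((im[60:360,120:420]/255.)**0.6*255*1.2,0,255).astype(np.uint8)
A=cv2.resize(im,(400,400),interpolation=cv2.INTER_CUBIC)
K,T,im=snap("side","s15"); im=im[110:210,250:350]
cv2.imwrite("pics/w15c.png",np.hstack([A,cv2.resize(im,(400,400),interpolation=cv2.INTER_CUBIC)]))
```

```text
[ 519.87739366 -277.11346662    4.92691457] [ 0.00103062 -0.02021923 -0.99979504] 12.525254485920412 [ 0.12341607 -0.13239817 -0.11851522] 87.46711484945767
```

View pics/w15c.png

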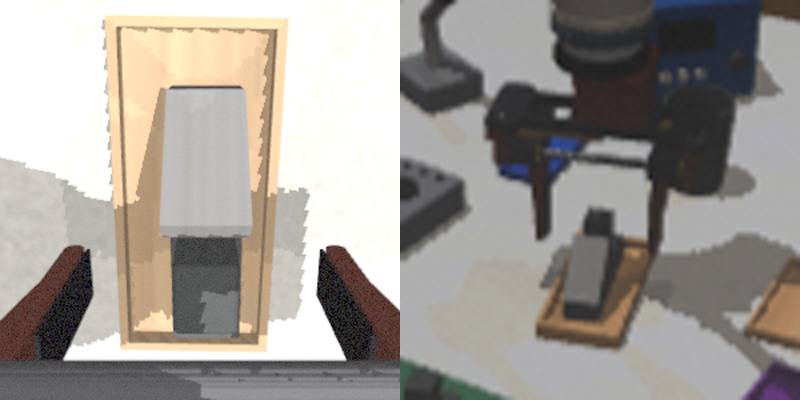

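Run:
```python
from h import *
K,_=cam("wrist"); T=np.load("T15.npy")
f=lambda L:[(120+u*.75,60+v*.75) for u,v in L]
t=ray(K,T,f([(173,336),(239,336)]),24)[:,:2];h=ray(K,T,f([(168,88),(243,88)]),24)[:,:2]
tr=ray(K,T,f([(107,17),(288,18),(266,350),(121,348)]),14)[:,:2]
print(t,h,tr); c=tr.mean(0);e=tr[:2].mean(0)-tr[2:].mean(0);u=e/np.hypot(*e);v=np.array([-u[1],u[0]])
print("len",np.hypot(*e),np.degrees(np.arctan2(u[1],u[0])))
for q in (t.mean(0),h.mean(0)): print((q-c)@u,(q-c)@v)
```

```text
[[ 515.34408052 -320.34023529]
 [ 544.35973301 -313.80751076]] [[ 492.08277343 -213.61476366]
 [ 519.7471649  -207.46951914]] [[ 463.61961839 -193.66192835]
 [ 531.12312816 -179.07827748]
 [ 561.20359277 -325.1736595 ]
 [ 492.94501234 -339.3944193 ]]
len 148.90648363189175 101.50618493302132
-60.102810483187845 -5.755811567252261
49.06276169479405 -3.550210477010034
```

play_rows:
  increments: [0,0,1,0,1,0,0,2,0,1,0,0,3,0,1,0,0,2,0,1,0,0,0,0,1]

```text
time: 25.6
ee_pos: [519.1, -276.6, 89.6]
eef_rot: [-11.3, 88.9, -88.8]
contact_force: [0.3, -0.8, 0.4]
gripper_width: 87.9
```

play_rows:
  increments: [0.1,0.8,0,0,1,0.1,1.6,0,0,1,0.1,1.7,0,0,1,0.1,1.7,0,0,1,0.1,1.7,0,0,1,0.2,1.7,0,0,1,0.2,1.7,0,0,1,0.2,1.7,0,0,1,0.2,1.7,0,0,1,0.2,1.7,0,0,1,0.2,1.7,0,0,1,0.2,1.7,0,0,1]

```text
time: 26.8
ee_pos: [530.6, -58.7, 75.8]
eef_rot: [-72.7, 88.8, -149.9]
contact_force: [-0.1, -0.4, -0.5]
gripper_width: 88.0
```

play_rows:
  increments: [0.1,1.5,0,0,1,0.1,1,0,0,1,0.1,0.6,0,0,1,0,0,0,0,1]

```text
time: 27.2
ee_pos: [530.5, -19.6, 71.9]
eef_rot: [-83.0, 88.5, -159.8]
contact_force: [0.2, 0.0, -0.5]
gripper_width: 87.6
```

Run:
```python
from h import *
s,y,M=tool();print(s['time'],s['ee_pos'],M[:,0],y,s['contact_force'],s['gripper_width'])
K,T,im=snap("wrist","w16"); np.save("T16.npy",T)
im=np.clip((im[60:360,120:420]/255.)**0.6*255*1.2,0,255).astype(np.uint8)
cv2.imwrite("pics/w16c.png",cv2.resize(im,(600,600),interpolation=cv2.INTER_CUBIC))
```

```text
27.2 [530.5228302  -19.64391742  71.92561758] [-0.02465645 -0.00907879 -0.99965476] 13.258637599396897 [ 0.21529689  0.04940051 -0.49034714] 87.57095879406474
```

View pics/w16c.png

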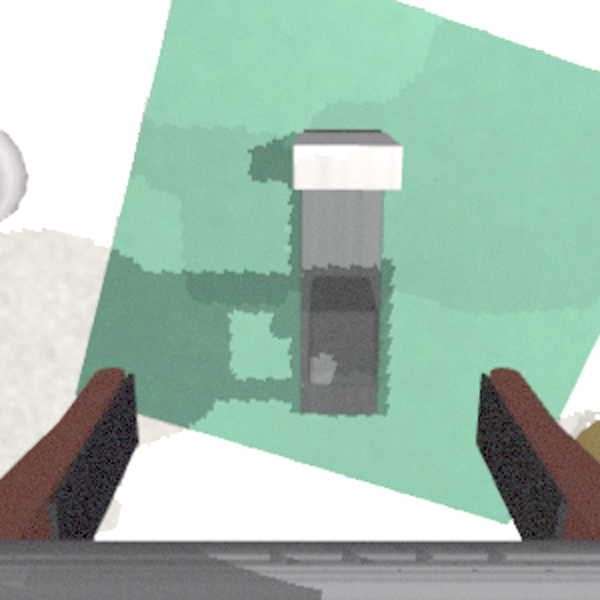

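Run:
```python
from h import *
K,_=cam("wrist"); T=np.load("T16.npy")
f=lambda L:[(120+u*.5,60+v*.5) for u,v in L]
b=ray(K,T,f([(293,145),(402,145),(402,189),(293,189)]),75)[:,:2].mean(0)
t=ray(K,T,f([(301,413),(383,413)]),20)[:,:2].mean(0); k=ray(K,T,f([(309,312),(377,310),(378,383),(310,385)]),64)[:,:2].mean(0)
d=b-t;L=np.hypot(*d);print(L,np.degrees(np.arctan2(d[1],d[0])),t+d/L*45,b-d/L*59,k)
s=manip.read_state();_,y,M=tool();print(s['ee_pos']-33*M[:,0])
```

```text
103.48640153339856 103.89768758802725 [543.000129  -18.2970496] [543.12348964 -18.79561308] [542.40880163 -18.44782312]
[531.30989273 -19.80742028 104.87294363]
```

play_rows:
  increments: [0.4,0.1,-0.5,0.2,1,0.4,0.1,-1.2,0.2,1,0.3,0,-1.5,0,1,0,0,-1.5,0,1,0,0,-1.2,0,1,0,0,-0.5,0,1,0,0,0,0,1]

```text
time: 27.95
ee_pos: [540.6, -20.3, -0.7]
eef_rot: [-85.0, 88.2, -161.5]
contact_force: [-0.5, 0.1, 0.9]
gripper_width: 88.0
```

play_rows:
  increments: [0.1,0.15,0,0,1,0,0,0,0,-1,0,0,0,0,-1,0,0,0,0,-1,0,0,0,0,-1,0,0,0,0,-1,0,0,0,0,-1,0,0,0,0,-1,0,0,0,0,-1,0,0,0,0,-1,0,0,0,0,-1]
  grip_force: 50

```text
time: 29.05
ee_pos: [543.1, -18.9, 2.3]
eef_rot: [-80.9, 88.5, -157.5]
contact_force: [0.2, 0.5, 0.3]
gripper_width: 21.8
```

Run:
```python
from h import *
s,y,M=tool();print(s['time'],s['ee_pos'],M[:,0],y,s['contact_force'],s['gripper_width'])
```

```text
29.05 [543.12863548 -18.93280116   2.29603719] [-0.02490591 -0.01033941 -0.99963633] 13.46072894975526 [0.1613388  0.4958663  0.32029133] 21.77834809240337
```

play_rows:
  increments: [0,0,0.5,0,-1,0,0,1.5,0,-1,0,0,2,0,-1,0,0,1.5,0,-1,0,0,0.5,0,-1,0,0,0,0,-1]

```text
time: 29.65
ee_pos: [541.2, -18.6, 64.1]
eef_rot: [-85.0, 88.2, -161.6]
contact_force: [-0.2, 0.1, -5.3]
gripper_width: 21.9
```

play_rows:
  increments: [-0.1,0.7,0.1,0,-1,-0.2,1.4,0.1,-0.3,-1,-0.2,1.5,0.1,-0.3,-1,-0.2,1.5,0.1,-0.3,-1,-0.2,1.5,0.1,-0.3,-1,-0.2,1.5,0.1,-0.3,-1,-0.2,1.5,0.1,-0.3,-1,-0.2,1.5,0.1,-0.3,-1,-0.2,1.5,0.1,-0.3,-1,-0.2,1.5,0.1,-0.3,-1,-0.2,1.5,0.1,-0.3,-1,-0.2,1.2,0.1,-0.3,-1]

```text
time: 30.85
ee_pos: [509.6, 159.0, 65.4]
eef_rot: [-90.9, 87.2, -170.9]
contact_force: [0.6, 0.6, -4.9]
gripper_width: 21.5
```

Run:
```python
from h import *
s,y,M=tool();print(s['time'],s['ee_pos'],M[:,0],y,s['contact_force'],s['gripper_width'])
```

```text
30.85 [509.60035697 158.95438201  65.4223842 ] [-0.04825524 -0.00771323 -0.99880526] 9.952683906083795 [ 0.63195821  0.56275213 -4.93710035] 21.487336189504443
```

play_rows:
  increments: [0.1,1,0,0,-1,0.2,1.2,0,0.2,-1,0.2,0.9,0,0,-1,0.1,0.4,0,0,-1,0,0,0,0,-1]

```text
time: 31.35
ee_pos: [515.1, 198.0, 63.8]
eef_rot: [-90.6, 87.1, -170.3]
contact_force: [-0.6, -1.0, -4.7]
gripper_width: 21.7
```

Run:
```python
from h import *
s,y,M=tool();print(s['time'],s['ee_pos'],M[:,0],y,s['contact_force'],s['gripper_width'])
K,T,im=snap("wrist","w17"); np.save("T17.npy",T)
im=np.clip((im[0:360,90:450]/255.)**0.6*255*1.2,0,255).astype(np.uint8)
cv2.imwrite("pics/w17c.png",cv2.resize(im,(600,600),interpolation=cv2.INTER_CUBIC))
```

```text
31.35 [515.13249502 198.02269054  63.79288715] [-0.05052692 -0.0086479  -0.99868526] 10.287325353173626 [-0.55529683 -0.96518555 -4.69573271] 21.73873172227165
```

View pics/w17c.png

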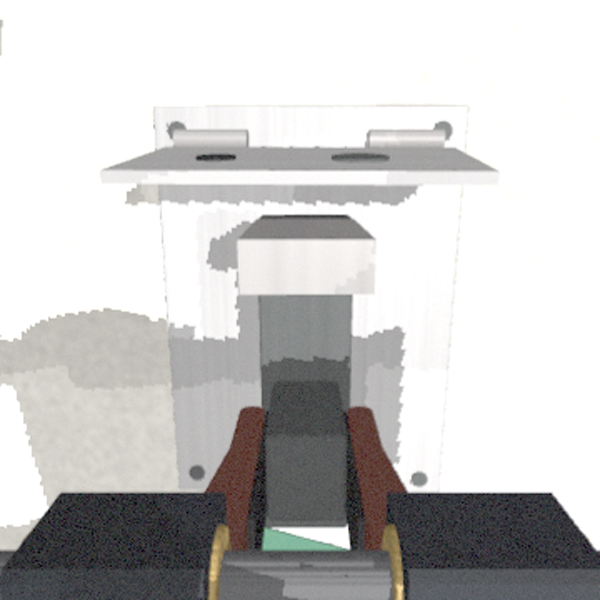

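play_rows:
  increments: [0,0,-1,0,-1,0,0,-1.3,0,-1,0,0,-1.2,0,-1,0,0,-0.7,0,-1,0,0,-0.3,0,-1,0,0,0,0,-1]

```text
time: 32.0
ee_pos: [514.0, 195.4, 12.9]
eef_rot: [-89.2, 86.9, -169.1]
contact_force: [0.2, 0.4, -4.2]
gripper_width: 21.6
```

Run:
```python
from h import *
s,y,M=tool();print(s['time'],s['ee_pos'],M[:,0],y,s['contact_force'],s['gripper_width'])
```

```text
32.0 [514.02896305 195.42267215  12.87401555] [-0.05355723 -0.01031955 -0.99851146] 10.132007492532486 [ 0.18694441  0.42997805 -4.20763539] 21.58662622436752
```

Press down with −x bias, to take the tilt out.

play_rows:
  increments: [0,0,-0.4,0,-1,0,0,-0.5,0,-1,-0.3,0,-0.7,0,-1,-0.4,0,-0.8,0,-1]

```text
time: 32.4
ee_pos: [514.3, 195.6, 10.2]
eef_rot: [-86.7, 88.1, -166.6]
contact_force: [-4.7, -6.1, 26.6]
gripper_width: 21.8
```

Run:
```python
from h import *
s,y,M=tool();print(s['time'],s['ee_pos'],M[:,0],y,s['contact_force'],s['ft_torque'])
```

```text
32.4 [514.30945333 195.62729899  10.19486808] [-0.0328604  -0.00784249 -0.99942918] 10.099602353745185 [-4.72236118 -6.10591752 26.56117731] [-1.20037247  0.62482408  0.05867303]
```

play_rows:
  increments: [-0.4,0,-0.8,0,-1,-0.4,0,-0.8,0,-1,-0.3,0,-0.8,0,-1]

```text
time: 32.7
ee_pos: [514.4, 195.5, 9.8]
eef_rot: [-28.5, 89.7, -108.4]
contact_force: [-11.7, -6.1, 26.8]
gripper_width: 21.9
```

Run:
```python
from h import *
s,y,M=tool();print(s['time'],s['ee_pos'],M[:,0],y,s['contact_force'],s['ft_torque'])
```

```text
32.7 [514.35988686 195.5094986    9.81652674] [-0.00150999 -0.00453038 -0.9999886 ] 10.030387450286122 [-11.72845995  -6.12577832  26.75104058] [-1.02523673  1.94705314  0.15393918]
```

play_rows:
  increments: [0,0,0,0,-1,-0.05,0.3,0,0,-1,-0.1,0.4,0,0,-1,-0.05,0.3,0,0,-1,0,0,0,0,-1]

```text
time: 33.2
ee_pos: [513.6, 207.1, 12.5]
eef_rot: [39.9, 89.8, -40.1]
contact_force: [0.5, 0.1, -4.5]
gripper_width: 22.1
```

Run:
```python
from h import *
s,y,M=tool();print(s['time'],s['ee_pos'],M[:,0],y,s['contact_force'],s['ft_torque'])
K,T,im=snap("wrist","w18"); np.save("T18.npy",T)
im=np.clip((im[60:360,120:420]/255.)**0.6*255*1.2,0,255).astype(np.uint8)
A=cv2.resize(im,(400,400),interpolation=cv2.INTER_CUBIC)
K,T,im=snap("side","s18"); im=im[210:310,170:270]
cv2.imwrite("pics/w18c.png",np.hstack([A,cv2.resize(im,(400,400),interpolation=cv2.INTER_CUBIC)]))
```

```text
33.2 [513.56506311 207.06292117  12.48808609] [ 0.00310647 -0.00261153 -0.99999176] 10.02984816050593 [ 0.47128783  0.09264614 -4.52994256] [-0.17114115 -0.08156909 -0.05555601]
```

View pics/w18c.png

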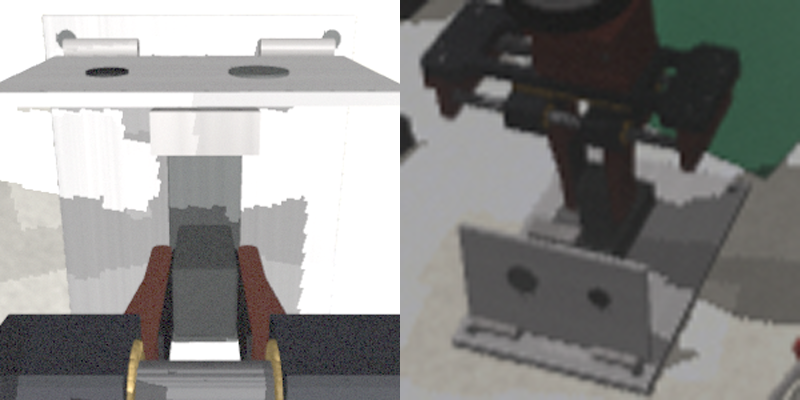

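play_rows:
  increments: [0,-0.1,-0.3,0,-1,0,0,-0.3,0,-1]

```text
time: 33.5
ee_pos: [513.9, 205.9, 9.7]
eef_rot: [47.9, 89.7, -32.1]
contact_force: [-11.4, -4.5, 25.8]
gripper_width: 21.5
```

Run:
```python
from h import *
s,y,M=tool();print(s['time'],s['ee_pos'],M[:,0],y,s['contact_force'],s['ft_torque'])
```

```text
33.5 [513.88571711 205.85744797   9.67163048] [ 0.00380167 -0.00238278 -0.99998993] 10.032927199408384 [-11.35136321  -4.46579188  25.75362657] [-0.82242128  2.53213377  0.04948159]
```

play_rows:
  increments: [-0.15,0.4,0,0,-1,-0.15,0.4,-0.1,0,-1,-0.1,0.4,-0.1,0,-1]

```text
time: 33.8
ee_pos: [511.7, 216.0, 9.9]
eef_rot: [47.0, 89.4, -33.0]
contact_force: [0.4, -8.8, 8.2]
gripper_width: 21.9
```

Run:
```python
from h import *
s,y,M=tool();print(s['time'],s['ee_pos'],M[:,0],y,s['contact_force'],s['ft_torque'])
```

```text
33.8 [511.68358479 216.03781563   9.85147713] [ 0.0081079  -0.0052736  -0.99995322] 9.926715673416995 [ 0.40160107 -8.83736547  8.24973759] [-1.34521249  0.0629545   0.21585914]
```

play_rows:
  increments: [-0.05,0.3,-0.2,0,-1,-0.05,0.3,-0.2,0,-1]

```text
time: 34.0
ee_pos: [512.4, 217.7, 10.2]
eef_rot: [31.8, 89.0, -48.4]
contact_force: [-5.2, -16.3, 13.7]
gripper_width: 21.9
```

Run:
```python
from h import *
s,y,M=tool();print(s['time'],s['ee_pos'],M[:,0],y,s['contact_force'],s['ft_torque'])
K,T,im=snap("wrist","w19"); np.save("T19.npy",T)
im=np.clip((im[60:360,120:420]/255.)**0.6*255*1.2,0,255).astype(np.uint8)
A=cv2.resize(im,(400,400),interpolation=cv2.INTER_CUBIC)
K,T,im=snap("side","s19"); im=im[210:310,170:270]
cv2.imwrite("pics/w19c.png",np.hstack([A,cv2.resize(im,(400,400),interpolation=cv2.INTER_CUBIC)]))
s,y,M=tool();print(s['time'],s['ee_pos'],M[:,0],y,s['contact_force'],s['ft_torque'])
```

```text
34.0 [512.42525066 217.74774936  10.17672924] [ 0.01204529 -0.01355044 -0.99983563] 9.857627576064441 [ -5.15041973 -16.33387319  13.72576885] [-2.13255435  1.30615984  0.45542869]
34.1 [512.37071714 217.74848665  10.20894893] [ 0.01197039 -0.01353405 -0.99983676] 9.86261621374883 [ -3.97068196 -13.43187462  11.95459695] [-1.77509516  0.97387883  0.38106298]
```

View pics/w19c.png

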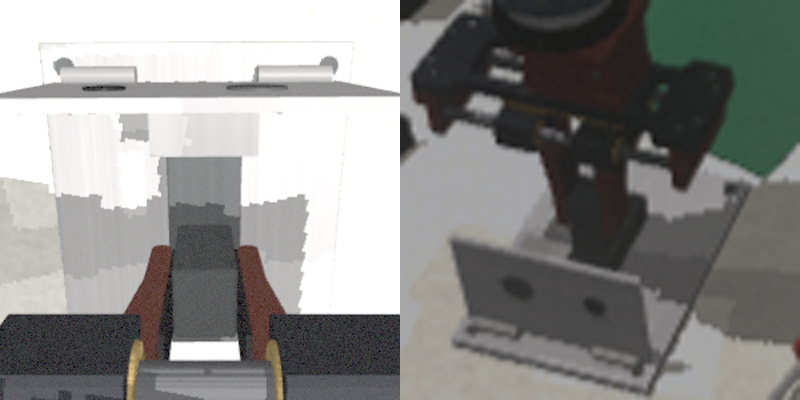

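Run:
```python
from h import *
im=cv2.imread("pics/w19.png"); c=np.clip((im[80:200,100:440]/255.)**1.6*255*1.3,0,255).astype(np.uint8)
cv2.imwrite("pics/w19d.png",cv2.resize(c,(790,558),interpolation=cv2.INTER_CUBIC))
K,_=cam("wrist");T=np.load("T19.npy")
a=np.radians(100.2);u=np.array([np.cos(a),np.sin(a),0]);v=np.array([-u[1],u[0],0]);c0=np.array([499,281.3,8])
for th in (0,.03,.06,.1):
    r=np.array(c0)+75*(np.cos(th)*np.array([0,0,1])-np.sin(th)*u)
    o=r+4*(np.cos(th)*u+np.sin(th)*np.array([0,0,1]))
    print(th,proj(K,T,[r,o]).round(1).tolist())
print(proj(K,T,[c0,c0+4*u,c0+20*u]).round(1).tolist())
```

```text
0 [[267.5, 146.5], [267.4, 135.2]]
0.03 [[267.6, 152.8], [267.4, 141.6]]
0.06 [[267.6, 158.9], [267.5, 148.0]]
0.1 [[267.7, 166.9], [267.6, 156.3]]
[[268.5, 128.4], [268.4, 121.1], [268.1, 91.1]]
```

View pics/w19d.png

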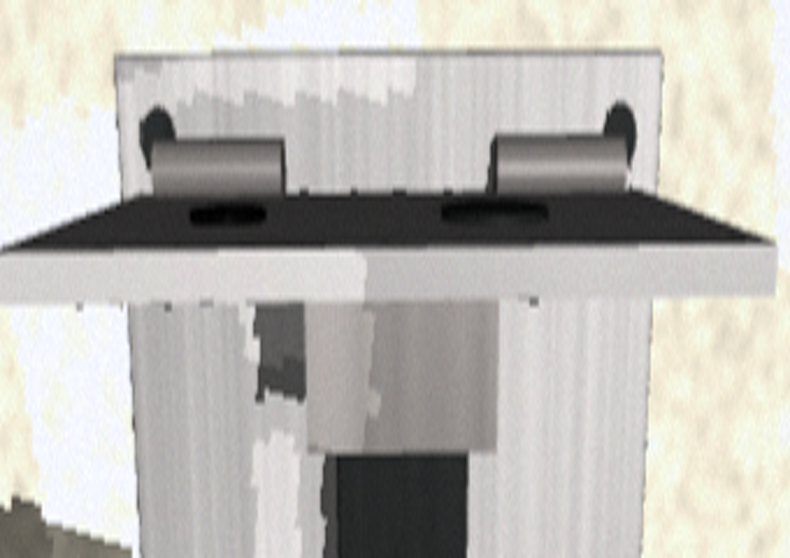

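play_rows:
  increments: [0.1,0.1,-0.5,0,-1,0.1,0.1,-0.5,0,-1]

```text
time: 34.3
ee_pos: [512.9, 217.3, 9.6]
eef_rot: [19.3, 88.8, -60.8]
contact_force: [-18.5, -10.2, 30.2]
gripper_width: 21.6
```

Run:
```python
from h import *
s,y,M=tool();print(s['time'],s['ee_pos'],M[:,0],y,s['contact_force'],s['ft_torque'])
manip.read_camera("side");manip.read_camera("side")
s,y,M=tool();print(s['time'],s['ee_pos'],M[:,0],y,s['contact_force'],s['ft_torque'])
```

```text
34.3 [512.91800355 217.29479011   9.56185159] [ 0.00982379 -0.01760806 -0.9997967 ] 9.81393229378833 [-18.45559271 -10.24535447  30.19695281] [-1.44908607  3.90935634  0.23021565]
34.4 [512.89836387 217.29214473   9.60956722] [ 0.00994875 -0.01769363 -0.99979396] 9.822279375021019 [-15.9233542  -11.7671141   27.38983888] [-1.49056782  3.46927647  0.23345166]
```

Run:
```python
from h import *
K,T,im=snap("wrist","w20"); np.save("T20.npy",T)
c=np.clip((im[80:200,100:440]/255.)**1.6*255*1.3,0,255).astype(np.uint8)
cv2.imwrite("pics/w20d.png",cv2.resize(c,(790,558),interpolation=cv2.INTER_CUBIC))
a=np.radians(100.2);u=np.array([np.cos(a),np.sin(a),0]);c0=np.array([499,281.3,8])
for th in (0,.03):
    r=np.array(c0)+75*(np.cos(th)*np.array([0,0,1])-np.sin(th)*u)
    o=r+4*(np.cos(th)*u+np.sin(th)*np.array([0,0,1]))
    print(th,((proj(K,T,[r,o])[:,1]-80)/.215).round(1).tolist())
print(((proj(K,T,[c0,c0+4*u,c0+20*u])[:,1]-80)/.215).round(1).tolist())
s=manip.read_state();print(s['contact_force'])
im=cv2.imread("pics/w20.png")
g=cv2.cvtColor(im,cv2.COLOR_BGR2GRAY)[80:160,340:400].mean(1); print(g.round(0).tolist())
```

```text
0 [307.6, 254.6]
0.03 [336.8, 284.7]
[221.2, 187.2, 46.8]
[-16.39079539 -11.28150093  26.96359688]
[209.0, 209.0, 209.0, 209.0, 210.0, 209.0, 209.0, 209.0, 208.0, 192.0, 178.0, 196.0, 200.0, 201.0, 200.0, 201.0, 200.0, 200.0, 200.0, 200.0, 198.0, 191.0, 181.0, 177.0, 174.0, 171.0, 171.0, 162.0, 148.0, 152.0, 159.0, 163.0, 168.0, 176.0, 185.0, 187.0, 182.0, 172.0, 167.0, 159.0, 138.0, 115.0, 106.0, 96.0, 87.0, 79.0, 76.0, 77.0, 77.0, 76.0, 76.0, 76.0, 76.0, 120.0, 173.0, 189.0, 189.0, 189.0, 189.0, 188.0, 188.0, 188.0, 188.0, 187.0, 189.0, 195.0, 199.0, 199.0, 199.0, 198.0, 198.0, 199.0, 200.0, 200.0, 199.0, 200.0, 199.0, 199.0, 199.0, 199.0]
```

View pics/w20d.png

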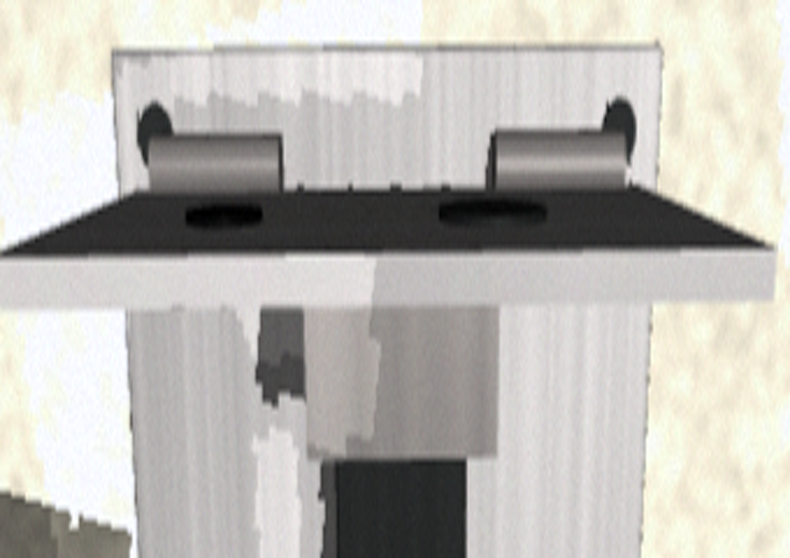

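play_rows:
  increments: [-0.2,0.4,-0.4,0,-1]

```text
time: 34.55
ee_pos: [512.7, 217.6, 10.1]
eef_rot: [21.2, 88.4, -59.0]
contact_force: [0.9, -21.3, 18.5]
gripper_width: 21.8
```

Run:
```python
from h import *
s,y,M=tool();print(s['time'],s['ee_pos'],M[:,0],y,s['contact_force'],s['ft_torque'])
for i in range(6): manip.read_camera("side")
K,T,im=snap("wrist","w21"); np.save("T21.npy",T)
s,y,M=tool();print(s['time'],s['ee_pos'],M[:,0],y,s['contact_force'],s['gripper_width'])
a=np.radians(100.2);u=np.array([np.cos(a),np.sin(a),0]);c0=np.array([499,281.3,8])
for th in (0,.03):
    r=np.array(c0)+75*(np.cos(th)*np.array([0,0,1])-np.sin(th)*u)
    o=r+4*(np.cos(th)*u+np.sin(th)*np.array([0,0,1]))
    print(th,proj(K,T,[r,o])[:,1].round(1).tolist())
print(proj(K,T,[c0+20*u])[:,1])
g=cv2.cvtColor(im,cv2.COLOR_BGR2GRAY)[80:160,340:400].mean(1); print(g.round(0).tolist())
snap("scene","sc21");snap("side","s21")
```

```text
34.55 [512.68666776 217.58211552  10.13289301] [ 0.0144542  -0.0240958  -0.99960516] 9.733313288408448 [  0.8608365  -21.32248981  18.50250827] [-3.55929936  0.27537411  0.19337131]
34.9 [512.83098252 217.36726225   9.8058842 ] [ 0.01428343 -0.02392587 -0.99961169] 9.70955863256807 [ -4.21643486 -19.02762786  19.1795097 ] 22.096332224753052
0 [147.9, 136.6]
0.03 [154.2, 143.0]
[90.20548269]
[209.0, 209.0, 210.0, 210.0, 210.0, 210.0, 210.0, 210.0, 205.0, 188.0, 181.0, 197.0, 201.0, 200.0, 200.0, 201.0, 200.0, 200.0, 200.0, 200.0, 198.0, 191.0, 181.0, 176.0, 174.0, 172.0, 171.0, 163.0, 150.0, 152.0, 158.0, 163.0, 168.0, 176.0, 186.0, 188.0, 184.0, 174.0, 168.0, 159.0, 138.0, 116.0, 107.0, 98.0, 88.0, 80.0, 76.0, 76.0, 77.0, 77.0, 76.0, 76.0, 76.0, 80.0, 139.0, 187.0, 190.0, 190.0, 189.0, 189.0, 189.0, 189.0, 188.0, 188.0, 188.0, 191.0, 197.0, 199.0, 199.0, 199.0, 199.0, 200.0, 200.0, 200.0, 200.0, 200.0, 199.0, 199.0, 199.0, 200.0]
```

View pics/sc21.png

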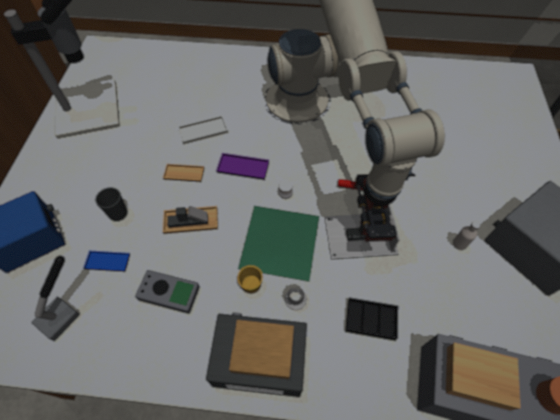

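View pics/s21.png

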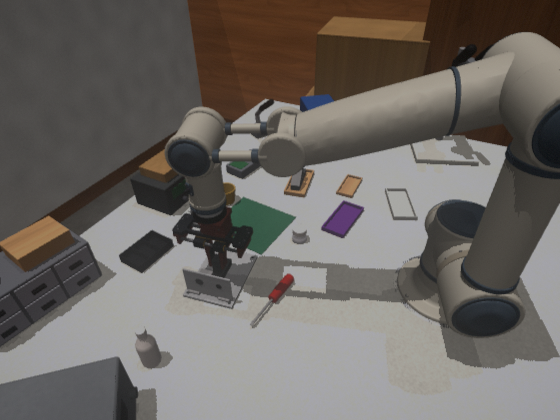

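play_rows:
  increments: [0.1,-0.4,-0.6,0,-1,0.1,-0.5,-0.7,0,-1]

```text
time: 35.2
ee_pos: [516.5, 215.3, 9.6]
eef_rot: [57.3, 88.7, -22.9]
contact_force: [-13.9, 9.4, 33.3]
gripper_width: 21.9
```

Run:
```python
from h import *
s,y,M=tool();print(s['time'],s['ee_pos'],M[:,0],y,s['contact_force'],s['ft_torque'])
```

```text
35.2 [516.47974629 215.26897902   9.64436104] [ 0.02155431 -0.0091183  -0.9997261 ] 9.799295140738101 [-13.92180468   9.41869862  33.30174144] [ 1.06242603  3.05041305 -0.05286764]
```

play_rows:
  increments: [0,-0.5,0.2,0,-1,-0.2,-1,0.5,0,-1,-0.1,-1.5,1.5,0,-1,0,-2.5,1.5,0,-1,0,-2.5,0,0,-1,0,0,0,0,-1]

```text
time: 35.8
ee_pos: [511.3, 130.0, 47.9]
eef_rot: [49.3, 88.8, -30.8]
contact_force: [0.3, 0.8, -3.2]
gripper_width: 21.8
```

Run:
```python
from h import *
s,y,M=tool();print(s['time'],s['ee_pos'],M[:,0],y,s['contact_force'],s['ft_torque'])
```

```text
35.8 [511.25168808 130.00776157  47.93171371] [ 0.0185662  -0.01108382 -0.9997662 ] 9.901994825707542 [ 0.32237465  0.81087819 -3.19681077] [-0.05999449 -0.08447348  0.00050897]
```

play_rows:
  increments: [0,2.5,0,0,-1,0.1,2.5,0,0,-1,0.1,1,0,0,-1,0,0,0,0,-1]

```text
time: 36.2
ee_pos: [512.5, 187.2, 47.2]
eef_rot: [40.3, 88.8, -40.1]
contact_force: [0.2, 0.1, -3.9]
gripper_width: 21.8
```

Run:
```python
from h import *
s,y,M=tool();print(s['time'],s['ee_pos'],M[:,0],y,s['contact_force'],s['ft_torque'])
K,T,im=snap("wrist","w22"); np.save("T22.npy",T)
c=np.clip((im[60:360,120:420]/255.)**0.6*255*1.2,0,255).astype(np.uint8)
cv2.imwrite("pics/w22c.png",cv2.resize(c,(600,600),interpolation=cv2.INTER_CUBIC))
```

```text
36.2 [512.54977289 187.20788739  47.19752697] [ 0.01567419 -0.01320662 -0.99978993] 9.548256721591224 [ 0.22654247  0.11827319 -3.93567791] [-0.08579111 -0.08725209  0.01855204]
```

View pics/w22c.png

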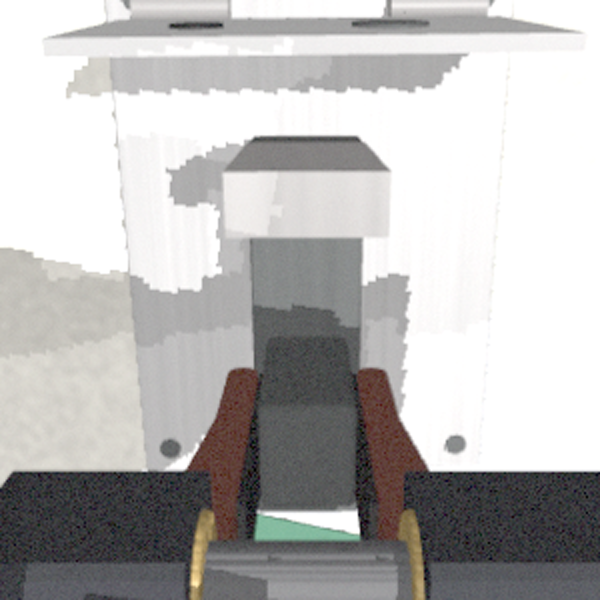

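play_rows:
  increments: [0,-3,0,0.3,-1,0,-3.5,0,0.3,-1,0,-3.5,0,0,-1,0,0,0,0,-1,0,3,0,0,-1,0,3.5,0,0,-1,0,3,0,0,-1,0,0,0,0,-1]

```text
time: 37.05
ee_pos: [510.7, 173.7, 45.9]
eef_rot: [25.1, 88.7, -55.2]
contact_force: [-0.0, 0.5, -3.6]
gripper_width: 21.7
```

Run:
```python
from h import *
s,y,M=tool();print(s['time'],s['ee_pos'],M[:,0],y,s['contact_force'],s['ft_torque'])
```

```text
37.05 [510.7319343  173.66745174  45.92505983] [ 0.01260564 -0.01811629 -0.99975642] 9.78123525980083 [-0.04283681  0.46940918 -3.6419272 ] [-0.09187429 -0.11612041  0.04229524]
```

play_rows:
  increments: [0,0.8,-0.6,0.3,-1,0,0.8,-1,0,-1,0,0,-1,0,-1,0,0,-0.6,0,-1,0,0,-0.3,0,-1,0.2,-0.3,-0.6,0,-1]

```text
time: 37.65
ee_pos: [512.3, 188.8, 9.5]
eef_rot: [35.6, 88.9, -44.3]
contact_force: [-20.0, 9.1, 36.4]
gripper_width: 21.8
```

Run:
```python
from h import *
s,y,M=tool();print(s['time'],s['ee_pos'],M[:,0],y,s['contact_force'],s['ft_torque'])
```

```text
37.65 [512.29226893 188.8320959    9.47887844] [ 0.01317885 -0.01284559 -0.99983064] 10.101402075498148 [-20.04143328   9.0828387   36.41402311] [0.84473228 3.79232893 0.01886322]
```

play_rows:
  increments: [0.2,-0.4,-0.5,0,-1,0.2,-0.4,-0.5,0,-1]

```text
time: 37.85
ee_pos: [518.3, 185.9, 9.8]
eef_rot: [76.1, 88.8, -3.8]
contact_force: [-8.8, 7.4, 17.9]
gripper_width: 21.6
```

Run:
```python
from h import *
s,y,M=tool();print(s['time'],s['ee_pos'],M[:,0],y,s['contact_force'],s['ft_torque'])
```

```text
37.85 [518.31520694 185.86542605   9.81782308] [ 0.02092366 -0.00137263 -0.99978013] 10.153011417723931 [-8.82279838  7.4497751  17.90448017] [ 0.61943785  1.79419419 -0.29775463]
```

play_rows:
  increments: [-0.3,-0.5,1,0,-1,-0.2,-1,2,0,-1,0,-3,1.5,0,-1,0,-4,0,0,-1,0,-4,0,0,-1,0,-3,0,0,-1,0,0,0,0,-1,0,4,0,0,-1,0,4,0,0,-1,0,3,0,0,-1,0,0,0,0,-1]

```text
time: 38.95
ee_pos: [511.0, 131.2, 57.5]
eef_rot: [65.9, 88.7, -14.6]
contact_force: [0.0, 0.1, -4.0]
gripper_width: 21.7
```

Run:
```python
from h import *
s,y,M=tool();print(s['time'],s['ee_pos'],M[:,0],y,s['contact_force'],s['ft_torque'])
```

```text
38.95 [510.99141994 131.2101998   57.51334979] [ 0.02259843 -0.00587362 -0.99972737] 9.490941047337342 [ 0.03726304  0.1405618  -4.00946985] [-0.06872199 -0.09290309  0.02305303]
```

play_rows:
  increments: [0,0,3,0.3,-1,0,0,4,0.3,-1,0,0,4,0,-1,0,0,3,0,-1,0,0,0,0,-1]

```text
time: 39.45
ee_pos: [506.6, 129.8, 197.8]
eef_rot: [45.0, 89.0, -34.8]
contact_force: [0.6, 0.9, -3.7]
gripper_width: 22.1
```

Run:
```python
from h import *
s,y,M=tool();print(s['time'],s['ee_pos'],M[:,0],y,s['joint_positions'].round(2))
```

```text
39.45 [506.59495686 129.83657659 197.80138472] [ 0.01386633 -0.00964972 -0.99985729] 10.189304023756945 [ 11.16  -7.15  81.53  -0.72 104.94   0.79]
```

play_rows:
  increments: [0,0.5,-2.5,0,-1,0,1,-3,0,-1,0,1,-3,0,-1,0,1,-3,0,-1,0,1,-2,0,-1,0,0,0,0,-1]

```text
time: 40.05
ee_pos: [502.4, 171.9, 48.3]
eef_rot: [17.1, 89.1, -62.9]
contact_force: [-1.0, -1.0, -5.2]
gripper_width: 21.7
```

Run:
```python
from h import *
s,y,M=tool();print(s['time'],s['ee_pos'],M[:,0],y,s['joint_positions'].round(2))
```

```text
40.05 [502.41740091 171.90265574  48.29986038] [ 0.00728359 -0.01424677 -0.99987198] 9.968026507717438 [15.87 -4.6  94.32 -0.9  90.1   5.9 ]
```

play_rows:
  increments: [0.4,0.8,0,0.3,-1,0.4,1,-0.5,0,-1,0.2,0.5,-1,0,-1,0,0,-1,0,-1,0,0,-0.6,0,-1,0,0,0,0,-1]

```text
time: 40.65
ee_pos: [514.4, 195.6, 15.9]
eef_rot: [22.4, 89.0, -57.3]
contact_force: [0.1, 0.7, -3.1]
gripper_width: 21.3
```

Run:
```python
from h import *
s,y,M=tool();print(s['time'],s['ee_pos'],M[:,0],y,s['contact_force'])
```

```text
40.65 [514.3990357  195.59227959  15.87845811] [ 0.00937129 -0.01460712 -0.99984939] 10.239591663114417 [ 0.1441941   0.69021207 -3.10995284]
```

play_rows:
  increments: [-0.1,0.5,0,0,-1,-0.1,0.4,-0.2,0,-1,0,0,-0.4,0,-1,-0.1,0.2,-0.2,0,-1]

```text
time: 41.05
ee_pos: [512.6, 206.7, 9.6]
eef_rot: [31.0, 88.9, -48.8]
contact_force: [0.5, -4.0, 3.3]
gripper_width: 21.5
```

Run:
```python
from h import *
s,y,M=tool();print(s['time'],s['ee_pos'],M[:,0],y,s['contact_force'],s['ft_torque'])
```

```text
41.05 [512.63046384 206.66159962   9.55645659] [ 0.01307898 -0.01493103 -0.99980298] 10.181636532917915 [ 0.50805169 -4.01145571  3.30635792] [-0.92541689  0.00438728  0.03968697]
```

play_rows:
  increments: [-0.1,0.5,-0.1,0,-1,-0.1,0.5,-0.1,0,-1,0,0.4,-0.3,0,-1]

```text
time: 41.35
ee_pos: [512.8, 217.4, 9.6]
eef_rot: [30.7, 88.4, -49.2]
contact_force: [-6.6, -21.9, 22.2]
gripper_width: 21.4
```

Run:
```python
from h import *
s,y,M=tool();print(s['time'],s['ee_pos'],M[:,0],y,s['contact_force'],s['ft_torque'])
```

```text
41.35 [512.76712572 217.44473999   9.5904495 ] [ 0.01878699 -0.02176472 -0.99958659] 10.068568769096514 [ -6.57949392 -21.90772002  22.22759805] [-3.53733968  1.8055047   0.23212997]
```

Run:
```python
from h import *
for i in range(8): manip.read_camera("side")
K,T,im=snap("wrist","w30"); np.save("T30.npy",T)
s,y,M=tool();print(s['time'],s['ee_pos'],M[:,0],y,s['contact_force'],s['ft_torque'],s['gripper_width'])
a=np.radians(100.2);u=np.array([np.cos(a),np.sin(a),0]);c0=np.array([499,281.3,8])
for th in (0,.03):
    r=np.array(c0)+75*(np.cos(th)*np.array([0,0,1])-np.sin(th)*u)
    o=r+4*(np.cos(th)*u+np.sin(th)*np.array([0,0,1]))
    print(th,proj(K,T,[r,o])[:,1].round(1).tolist())
print(proj(K,T,[c0+20*u])[:,1])
g=cv2.cvtColor(im,cv2.COLOR_BGR2GRAY)[80:160,340:400].mean(1); print(g.round(0).tolist())
c=np.clip((im[60:360,120:420]/255.)**0.8*255*1.2,0,255).astype(np.uint8)
cv2.imwrite("pics/w30c.png",cv2.resize(c,(600,600),interpolation=cv2.INTER_CUBIC))
```

```text
41.8 [512.69324463 217.41980677   9.62162428] [ 0.01850633 -0.02082247 -0.9996119 ] 10.042770566105457 [ -3.56946058 -12.86565333  13.00589101] [-1.94418641  1.18550328  0.18709433] 22.153891197514362
0 [147.6, 136.2]
0.03 [153.9, 142.7]
[90.31491803]
[209.0, 209.0, 209.0, 210.0, 210.0, 210.0, 210.0, 210.0, 209.0, 194.0, 174.0, 189.0, 200.0, 200.0, 200.0, 200.0, 200.0, 199.0, 199.0, 199.0, 199.0, 196.0, 187.0, 179.0, 176.0, 173.0, 172.0, 171.0, 161.0, 145.0, 153.0, 160.0, 164.0, 170.0, 180.0, 188.0, 186.0, 178.0, 169.0, 164.0, 151.0, 127.0, 111.0, 102.0, 93.0, 84.0, 76.0, 76.0, 77.0, 77.0, 76.0, 75.0, 76.0, 76.0, 110.0, 165.0, 190.0, 189.0, 189.0, 189.0, 188.0, 188.0, 188.0, 188.0, 188.0, 188.0, 194.0, 199.0, 199.0, 199.0, 199.0, 199.0, 199.0, 199.0, 199.0, 199.0, 198.0, 199.0, 199.0, 199.0]
```

View pics/w30c.png

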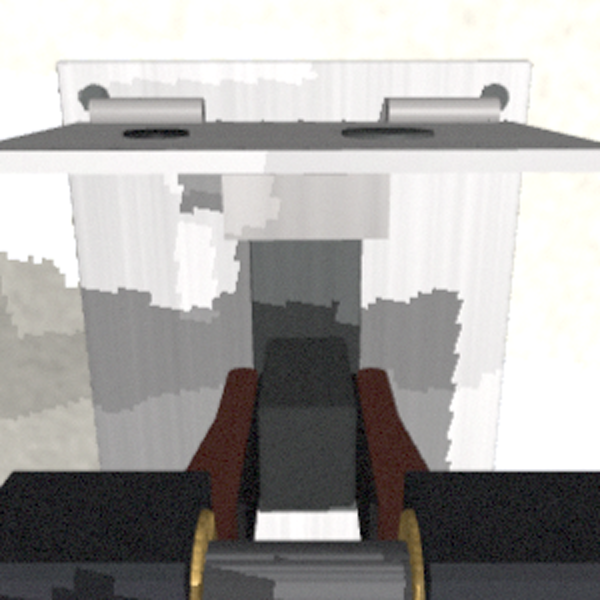

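Run:
```python
from h import *
for k in range(4):
    for i in range(4): manip.read_camera("side")
    s,y,M=tool();print(s['time'],s['ee_pos'],M[:,0].round(4),s['contact_force'])
```

```text
42.0 [512.71967188 217.42554981   9.65243968] [ 0.0186 -0.0208 -0.9996] [ -4.38849933 -13.71832671  12.66804078]
42.2 [512.69433145 217.41263534   9.59510484] [ 0.0185 -0.0208 -0.9996] [ -4.43973855 -12.16926277  12.59267733]
42.4 [512.68771063 217.4156437    9.60820954] [ 0.0185 -0.0208 -0.9996] [ -3.83245484 -12.42019287  13.14422289]
42.6 [512.6968438  217.43088846   9.63022612] [ 0.0185 -0.0208 -0.9996] [ -4.18143849 -13.38689936  13.26977197]
```

Run:
```python
from plant import manip
print(manip.close_job())
```

```text
the job is handed in; nothing more can be done
None
```

The swap is done and the job is handed in, at about 42.6 s of the 69 s allowed. `close_job` gives no verdict. I moved the square to the mat, the mitre gauge from the case into the large orange tray, and then the square onto the plate and against the panel. It is still gripped.

**Last checks:**
- **Mitre gauge:** it stands let go in the tray, about 15 mm off the middle lengthwise and 5 mm sideways. This was measured just after release; the last overview picture still showed it in the tray.
- **Square:** it sits about 65 mm from the corner and about 2 mm off the panel's middle, and within about 0.5° of the corner in yaw. The grip opening is 22 mm.
- **Panel:** the wrist picture gives about -0.01 rad, which is square within my measuring error.
- **Push:** the wrist force held steady for the last second or so, at about 13 N towards the panel and 13 N down. How much of the 13 N goes into the panel and how much into friction on the plate was not measured separately.
- **Bystanders:** they look unmoved in the overview pictures; I did not measure them.

**What went wrong or disagreed:**
- **Missed grasp:** the first grasp closed on nothing. The real fingertips sat about 33 mm higher than the reported TCP, so I corrected the heights from the pictures.
- **Tool tilt:** the tool drifted out of vertical during moves, up to 4.6°. I brought it back mostly by pressing the held gauges onto the tray floor and the plate.
- **First push redone:** I backed off after the first push because of tilt and pushed again. The tool still ends about 1.6° off vertical. I estimate the square's own tilt at about 1°, against a limit of 2°, but did not measure it directly.

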